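# Sort sealed transformer modules by weight

## Task

Two sealed transformer modules that look alike lean in the rack. Lift each one, feel its weight, and stand it upright, studs up, on the floor of the right tray, setting it down gently: blue for empty shells (under 350 g), yellow for wound but unpotted ones (350 to 600 g), red for fully potted ones (over 600 g); within 50 g of a limit either neighbouring tray will do. Leave the screwdriver and the multimeter where they lie.

Things in the scene. Friction and masses are not known exactly. Their poses are not given: they have to be found in the camera images.
- module_a_center (a point): sealed aluminium module, 44 x 44 x 120 mm, black end caps, two brass studs on top; both look alike, hidden mass 0.14 to 0.83 kg each, balanced at the middle. Point: its centre, 60 mm from either end; z runs along it towards the studs, x and y square to its sides. Starts leaning 35 degrees in the rack, studs up and towards the robot; +y and -y sides are free to grip from 25 mm above the foot
- module_b_center (a point): sealed aluminium module, 44 x 44 x 120 mm, black end caps, two brass studs on top; both look alike, hidden mass 0.14 to 0.83 kg each, balanced at the middle. Point: its centre, 60 mm from either end; z runs along it towards the studs, x and y square to its sides. Starts leaning 35 degrees in the rack, studs up and towards the robot; +y and -y sides are free to grip from 25 mm above the foot
- rack: grey steel rack, fixed, base 170 x 210 mm; origin under the middle between its two bays (110 mm apart along its y). A foot ledge with two yellow cheeks 24 mm high (2 mm clearance in y) and a 36 mm wide, 85 mm long plate under each module hold it leaning along the rack's -x, foot centre 40 mm above the bench. Modules come out along their length; nothing stands above them
- tray_blue: blue plastic tray, fixed to the bench, for modules under 350 g; 160 mm along its x, 100 mm along its y, walls 4 mm thick and 26 mm high; origin at the centre of its underside, its inner floor is 4 mm above that. There is room for both modules to stand side by side along its x
- tray_yellow: yellow plastic tray, fixed to the bench, for modules of 350 to 600 g; 160 mm along its x, 100 mm along its y, walls 4 mm thick and 26 mm high; origin at the centre of its underside, its inner floor is 4 mm above that. There is room for both modules to stand side by side along its x
- tray_red: red plastic tray, fixed to the bench, for modules over 600 g; 160 mm along its x, 100 mm along its y, walls 4 mm thick and 26 mm high; origin at the centre of its underside, its inner floor is 4 mm above that. There is room for both modules to stand side by side along its x
- screwdriver: bystander: yellow-handled screwdriver lying loose on the bench beyond the trays; leave it alone
- multimeter: bystander: yellow hand multimeter, 150 x 78 x 36 mm, lying loose on the bench beyond the gap between rack and trays; origin at the centre of its underside; leave it alone
Not all that is in view belongs to the job. Leave any pink look-alike of the tray_yellow alone. Leave any green look-alike of the part that bears module_b_center alone.

How it is judged:
By the outcome, as a careful person would: the job done as asked, in the order asked, and still so for the second after the job is handed in, with the robot touching nothing.
It also fails if it takes over 64 s, if anything falls off the work surface, if the arm or the gripper's body presses on something with over 40 N, if the wrist force passes 120 N, or if a joint passes its speed limit or range.

## Robot

A 6-joint arm with a two-finger parallel gripper is mounted at the origin on the work surface. World frame = base frame: x ahead of the robot, y to its left, z up, the work surface at z = 0. Lengths are in m, angles in rad, forces in N, time in s.
With the tool pointing down it reaches from about 0.35 to 0.775 m from the base axis. Payload 5.5 kg.
Tool frame: the origin (TCP) lies midway between the tips of the shut fingers; the grasp point (between the pads) lies 19 mm behind it (pinch_z is the distance from the TCP to the grasp point, in m); z points along the fingers, x is the direction in which the jaws open and shut, and the axes are right-handed (so a half turn about z gives the same grasp; the last joint's range is limited). The gripper opens to 85 mm and grips with 20 to 120 N. Pads are 22 mm wide; open, the fingers measure 114 mm over their backs; the gripper's body (76 mm by 85 mm) begins 54 mm behind the grasp point. The pads swing forward as they close: fully open they stand 13 mm farther back than shut.
Start: joints at [-1.295, 0.313, 0.046, 1.304, 0, 1.431], TCP at [0.232, -0.526, 0.231] pointing down, gripper open.
Joint ranges: [-2.76, 2.76], [-0.86, 1.69], [-1.03, 1.26], [-2.2, 2.34], [-1.47, 1.5], [-3.14, 3.14]. Speed limits (rad/s): [2.57, 2.57, 3.14, 3.14, 3.14, 3.14].

## Interface

Orientations are given as a unit quaternion [w, x, y, z].
In Python, from workcell import get_state, read_camera, camera_info, hand_in, trace, pinch_z gives the robot as it stands. The module is installed in compiled form; this text tells all that it offers.
- The arm moves only by the tool arm_command, never from a script. Its argument "steps" is text: rows parted by semicolons, each of 4 numbers parted by spaces: the shift along the world's x, y, z in mm, then the turn about the world's z in rad. In form: tx ty tz spin; .... A call has 1 to 20 rows; each row is the pose to reach, as a shift and turn from the pose measured when the call began; what a row does not reach only later rows make up. A row lasts 1/8 s, in which the tool goes at most 62.5 mm and 10.7 degrees, less where a joint would pass 70% of its speed; a pose out of reach is approached as far as the arm can. A call with a gripper value outside its range is refused whole. "fingers" is the gripper command: -1 is shut, 1 is fully open, values between are in proportion, set as the call begins (left out, the last holds). The fingers move at their own pace and stop on an object; "newtons" is the grip in N (left out, the last holds). Time passes only in rows, so rows that repeat a pose let the fingers close. It gives the time, the measured TCP pose, the force and the opening at its end, in the units of the state.
- get_state(): the state, without advancing time (a new reading comes with each control period).
- read_camera(name): name is "scene" or "side" or "wrist"; returns the picture (420x560x3 uint8, red, green, blue); there is no depth.
- camera_info(name): a dict with "mtx" (3x3 intrinsics, pixels), "k1" (the pictures are not rectified: a ray, as slopes to the right and down, at radius r is drawn at 1 + k1 r^2 times it, then the intrinsics apply), "R" (3x3) and "t" (3): a world point X has camera coordinates R X + t. Camera axes: x right, y down, z forward; pixel columns grow to the right and rows downward; lengths in m; the calibration is good to about 2 mm. A picture is of the moment at which its call begins: read the wrist's pose just before it. camera_info takes no time and is no camera call; for the wrist camera it gives the pose at the moment of the call.
- hand_in(): hands the job in, once; it reports no verdict.
Trained networks look in the newest picture that a camera, given by its name, has taken for a name from the list of things; names that differ only in an ending like _2 or _b are one class to them, and where a whole thing is asked for, a point or a joint stands for the part that bears it (a point fixed in the world has none). Each returns a list of dicts, best first, with "score" (0 to 1); they miss things now and then, are a little off and sometimes report something else, mostly with a low value. They report only what shows in the picture. A call takes as long as a camera call. They do not tell look-alikes from the thing itself.
- trace(camera, name): "mask" (420x560 bool, what is visible of it) and "box" ([left, top, width, height] in pixels, round what is visible of it).
The state is a dict: "clock": time; "joint_pos": joint angles; "qvel": joint speeds; "tau": joint torques, N m; "tcp_pos": TCP position; "orientation": TCP orientation; "wrist_force": force on the tool from outside, world axes, zero at the start; "ft_torque": the same for the moment, N m; "finger_gap": finger opening in m.
Only numpy, scipy, OpenCV 4.12 (cv2) and the standard library are available. Lean on these libraries where they do the work, as an engineer would, in place of code of your own. Each camera call takes 0.05 s, during which the arm holds its last target.

## Working session

There is one attempt and no reset: what is moved stays moved. The work goes in short steps, Python scripts to look and compute and a tool call to move; the robot and the scene stay as the last step left them, time stands still between calls to the robot, and variables do not carry over. Pictures are saved under pics/ and viewed, and the job is handed in when it is done.

Besides the shell and the picture viewer there is one more tool, called after ">>>" as name(argument=value, ...) on one line, values as JSON. arm_command: Moves the arm, as the interface text tells. Its arguments: {"type":"object","properties":{"steps":{"type":"string"},"fingers":{"type":"number"},"newtons":{"type":"number"}},"required":["steps"]}

```bash
mkdir -p pics; ls
python3 - <<'E'
from workcell import *
import cv2
print(get_state(), pinch_z)
for n in ["scene","side","wrist"]:
    cv2.imwrite(f"pics/{n}0.png",read_camera(n)[:,:,::-1]); i=camera_info(n); print(n,i)
E
```

```text
pics
{'clock': 0.0, 'joint_pos': array([-1.29463568e+00,  3.14024715e-01,  4.50050932e-02,  1.30360065e+00,
        9.26617887e-06,  1.43118784e+00]), 'qvel': array([-0.00036309,  0.00102418, -0.00036566, -0.00016313, -0.00028013,
       -0.0003323 ]), 'tau': array([ 7.48157654e-04, -4.80631936e+01,  2.98530257e+01,  1.93238544e-02,
       -2.03965892e-04,  7.38172105e-06]), 'tcp_pos': array([ 0.23209099, -0.52553414,  0.23040572]), 'orientation': array([-6.02855743e-04,  8.37822321e-01, -5.45942238e-01, -6.84307547e-04]), 'wrist_force': array([-0.13502355,  1.00051883,  0.96761578]), 'ft_torque': array([0.00488362, 0.00316354, 0.03481463]), 'finger_gap': 0.0852823237536088} 0.0187
scene {'mtx': array([[408.71856919,   0.        , 284.58896571],
       [  0.        , 408.71856919, 212.78080399],
       [  0.        ,   0.        ,   1.        ]]), 'k1': -0.03583510190260303, 'R': array([[ 0.81077411,  0.58533278, -0.00555589],
       [ 0.49143155, -0.68580212, -0.53681512],
       [-0.31802573,  0.43250547, -0.84368161]]), 't': array([-0.4284986 , -0.3691382 ,  1.37457228])}
side {'mtx': array([[394.69583572,   0.        , 276.47963248],
       [  0.        , 394.69583572, 212.61184809],
       [  0.        ,   0.        ,   1.        ]]), 'k1': 0.01110163449920757, 'R': array([[ 0.99765819, -0.06755788,  0.0106801 ],
       [-0.04191477, -0.72727528, -0.68506483],
       [ 0.0540489 ,  0.68301289, -0.72840381]]), 't': array([-0.61016324, -0.00271868,  1.47316486])}
wrist {'mtx': array([[336.03533881,   0.        , 282.52217766],
       [  0.        , 336.03533881, 206.86558508],
       [  0.        ,   0.        ,   1.        ]]), 'k1': -0.020731211071968778, 'R': array([[ 0.40288984, -0.91524798, -0.00095674],
       [-0.8693158 , -0.38299719,  0.31241509],
       [-0.28630371, -0.12503715, -0.94994521]]), 't': array([-0.57417284, -0.0413079 ,  0.38105625])}
```

View pics/scene0.png

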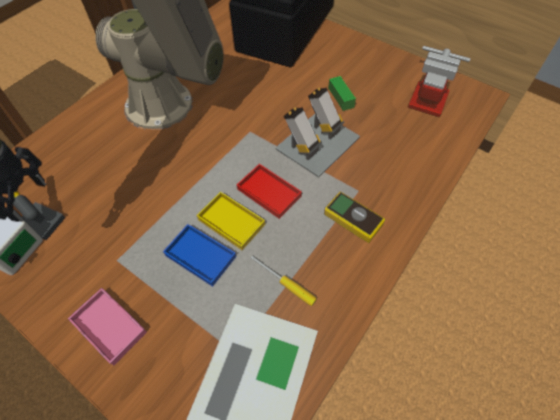

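View pics/side0.png

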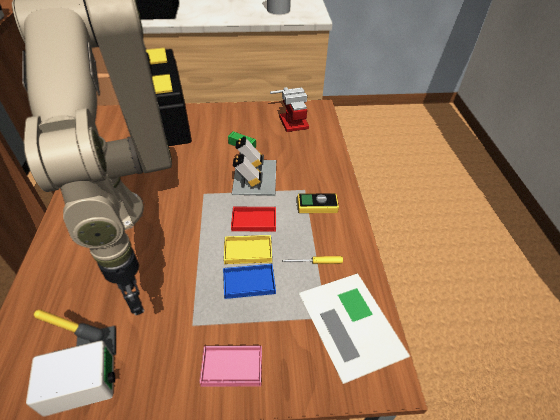

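View pics/wrist0.png

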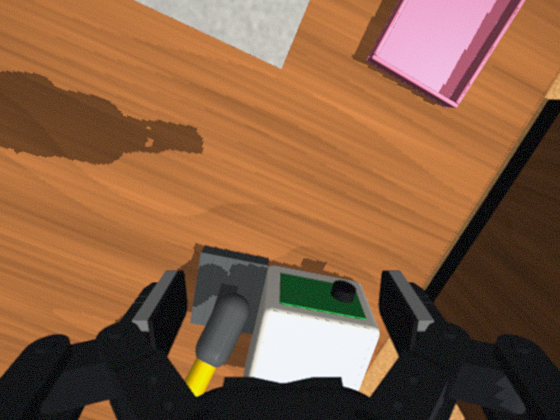

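```bash
cat > h.py <<'E'
import numpy as np, cv2
from workcell import *
def proj(i,X):
    X=np.atleast_2d(X); c=X@i["R"].T+i["t"]; s=c[:,:2]/c[:,2:]; r2=(s**2).sum(1,keepdims=True)
    s=s*(1+i["k1"]*r2); m=i["mtx"]; return s*[m[0,0],m[1,1]]+[m[0,2],m[1,2]]
def ray(i,p,z):
    m=i["mtx"]; q=np.array([(p[0]-m[0,2])/m[0,0],(p[1]-m[1,2])/m[1,1]]); s=q.copy()
    for _ in range(10): s=q/(1+i["k1"]*(s@s))
    d=i["R"].T@np.array([s[0],s[1],1]); o=-i["R"].T@i["t"]; return o+d*(z-o[2])/d[2]
def box(c,R,h):
    s=np.array([[a,b,e] for a in(-1,1) for b in(-1,1) for e in(-1,1)]); return c+(s*h)@R.T
def modR(yaw,th=np.radians(35)):
    y=np.array([-np.sin(yaw),np.cos(yaw),0]); f=np.array([np.cos(yaw),np.sin(yaw),0])
    z=-np.sin(th)*f+np.cos(th)*np.array([0,0,1]); return np.c_[np.cross(y,z),y,z]
E
python3 - <<'E'
from h import *
import pickle
out={}
for cam in ["scene","side"]:
    im=read_camera(cam); i=camera_info(cam); vis=im[:,:,::-1].copy()
    for n in ["module_a_center","rack","tray_blue","tray_yellow","tray_red"]:
        r=trace(cam,n); out[cam,n]=r
        for q in r:
            m=q["mask"]; ys,xs=np.nonzero(m)
            print(cam,n,round(q["score"],2),q["box"],m.sum(), ray(i,(xs.mean(),ys.mean()),0.02).round(3))
            if q["score"]>.4: vis[m]=vis[m]*.5+np.random.randint(0,255,3)*.5
    cv2.imwrite(f"pics/{cam}_m.png",cv2.resize(vis[60:320,100:420],None,fx=2.3,fy=2.3))
    cv2.imwrite(f"pics/{cam}_z.png",cv2.resize(im[60:190,200:400,::-1],None,fx=4,fy=4,interpolation=cv2.INTER_CUBIC))
pickle.dump(out,open("tr.pkl","wb"))
E
```

```text
scene module_a_center 0.93 [285.3, 109.6, 34.0, 42.4] 773 [0.469 0.172 0.02 ]
scene module_a_center 0.24 [240.3, 163.4, 60.3, 53.8] 1858 [ 0.532 -0.081  0.02 ]
scene rack 0.77 [277.2, 113.1, 82.5, 60.2] 2174 [0.558 0.142 0.02 ]
scene rack 0.51 [238.4, 163.7, 63.1, 53.8] 1888 [ 0.531 -0.08   0.02 ]
scene tray_blue 0.97 [164.0, 221.9, 73.8, 64.6] 2479 [ 0.508 -0.345  0.02 ]
scene tray_yellow 0.82 [70.9, 289.7, 76.5, 75.9] 3009 [ 0.459 -0.613  0.02 ]
scene tray_yellow 0.68 [195.9, 195.2, 67.7, 53.7] 2110 [ 0.507 -0.219  0.02 ]
scene tray_red 0.67 [237.9, 165.2, 63.6, 54.7] 1935 [ 0.531 -0.08   0.02 ]
side module_a_center 0.7 [233.4, 155.6, 31.1, 25.5] 416 [0.5   0.201 0.02 ]
side rack 0.69 [232.7, 157.8, 42.6, 33.8] 1101 [0.54  0.125 0.02 ]
side rack 0.34 [222.9, 262.6, 52.6, 36.0] 1550 [ 0.499 -0.348  0.02 ]
side tray_blue 0.79 [224.1, 261.1, 51.3, 38.2] 1530 [ 0.499 -0.348  0.02 ]
side tray_yellow 0.7 [199.0, 345.2, 61.7, 41.1] 2444 [ 0.448 -0.615  0.02 ]
side tray_red 0.56 [230.3, 206.7, 45.7, 24.5] 993 [ 0.525 -0.084  0.02 ]
```

View pics/scene_z.png

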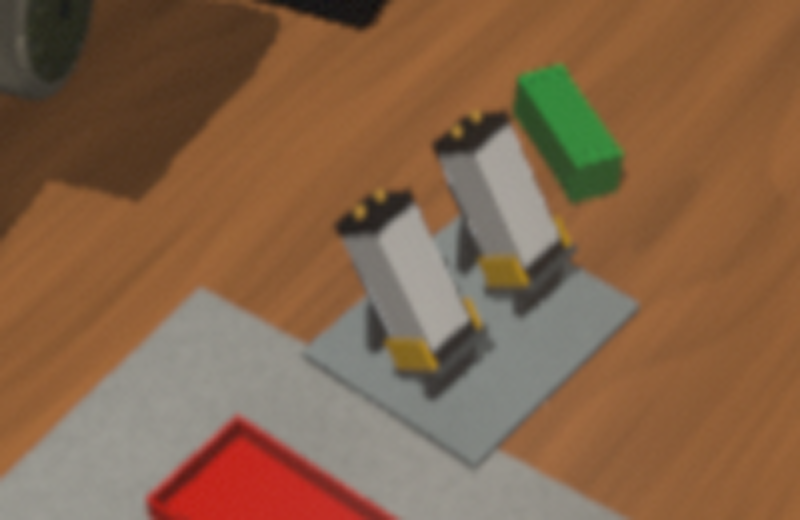

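View pics/side_z.png

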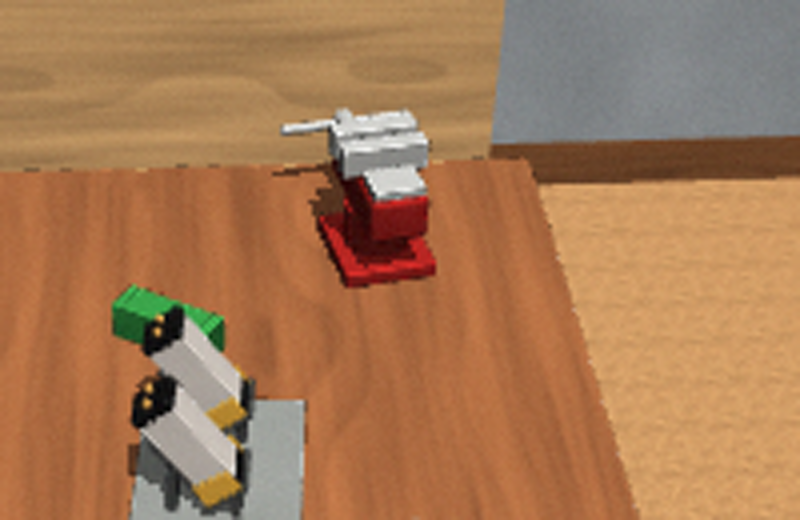

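Run:
```python
from h import *
import pickle
from scipy.optimize import minimize, least_squares
I={c:camera_info(c) for c in("scene","side")}
i=I["scene"]
U=lambda x,y:(200+x/4,60+y/4)
for n,p in dict(L=(304,355),B=(473,467),R=(638,305)).items(): print("rack",n,ray(i,U(*p),0.006).round(4))
for p in [(361,212),(380,195),(457,130),(476,116)]: print("stud",ray(i,U(*p),0.14).round(4))
for p in [(578,200),(622,183),(620,157),(572,170)]: print("green",ray(i,U(*p),0.0 if p[1]>175 else .044).round(4))
# colour trays: min area rect of hull fit
ims={c:cv2.cvtColor(read_camera(c),cv2.COLOR_RGB2HSV) for c in I}
tr=pickle.load(open("tr.pkl","rb"))
rngs=dict(red=[(0,6),(172,180)],yellow=[(20,32)],blue=[(105,128)])
cen=dict(red=(.528,-.082),yellow=(.507,-.219),blue=(.503,-.346))
for n in cen:
    tg={}
    for c in I:
        h=ims[c]; m=np.zeros(h.shape[:2],np.uint8)
        for a,b in rngs[n]: m|=((h[...,0]>=a)&(h[...,0]<=b)&(h[...,1]>120)).astype(np.uint8)
        k,l,st,ce=cv2.connectedComponentsWithStats(m)
        p=proj(I[c],[*cen[n],.01])[0].astype(int); lab=l[p[1],p[0]]
        mm=(l==lab); hull=cv2.convexHull(np.argwhere(mm)[:,::-1].astype(np.int32)); M=np.zeros_like(m); cv2.fillPoly(M,[hull],1); tg[c]=M
    def cost(v):
        s=0
        for c in I:
            R=np.array([[np.cos(v[2]),-np.sin(v[2]),0],[np.sin(v[2]),np.cos(v[2]),0],[0,0,1]])
            P=proj(I[c],box(np.array([v[0],v[1],.013]),R,np.array([.08,.05,.013])))
            hu=cv2.convexHull(P.astype(np.float32)); M=np.zeros((420,560),np.uint8); cv2.fillPoly(M,[np.round(hu*16).astype(np.int32)],1,shift=4)
            s+=(M!=tg[c]).sum()/tg[c].sum()
        return s
    best=min((minimize(cost,[*cen[n],y],method="Nelder-Mead",options=dict(initial_simplex=[[*cen[n],y],[cen[n][0]+.01,cen[n][1],y],[cen[n][0],cen[n][1]+.01,y],[*cen[n],y+.1]])) for y in(-.1,0,.1)),key=lambda r:r.fun)
    print(n,best.x.round(4),best.fun,[tg[c].sum() for c in I])
```

```text
rack L [0.4487 0.0655 0.006 ]
rack B [0.6136 0.0506 0.006 ]
rack R [0.6312 0.26   0.006 ]
stud [0.475  0.1027 0.14  ]
stud [0.4761 0.1244 0.14  ]
stud [0.4831 0.2128 0.14  ]
stud [0.4862 0.2336 0.14  ]
green [ 0.5294  0.3386 -0.    ]
green [0.5488 0.3774 0.    ]
green [0.5514 0.3578 0.044 ]
green [0.5277 0.3222 0.044 ]
red [ 0.523  -0.0757 -0.0764] 0.13332721936903888 [np.uint64(1880), np.uint64(1102)]
yellow [ 0.5002 -0.2155 -0.0119] 0.08590001267495971 [np.uint64(2132), np.uint64(1347)]
blue [ 0.4997 -0.3414  0.0619] 0.09584609406387282 [np.uint64(2365), np.uint64(1605)]
```

>>> arm_command(steps="30 45 30 0.165;60 90 60 0.33;90 135 90 0.495;120 180 120 0.66;145 225 140 0.825;165 270 140 0.99;180 315 140 1.155;180 360 140 1.32;180 405 140 1.485;180 450 140 1.65;175 500 140 1.815;170 545 140 1.98;165 590 140 2.145;160 635 140 2.31;155 665 140 2.475;150 690 140 2.64;150 690 140 2.64", fingers=1, newtons=40)

```text
clock: 2.98
tcp_pos: [0.3818, 0.1651, 0.3715]
orientation: [0.0, 0.736, 0.677, 0.0]
wrist_force: [-0.0, -0.9, -1.0]
finger_gap: 0.0856
```

Run:
```python
from h import *
s=get_state(); print(s["clock"],s["tcp_pos"],s["joint_pos"],s["wrist_force"],s["ft_torque"])
im=read_camera("wrist"); i=camera_info("wrist"); print("cam",-i["R"].T@i["t"],i["R"][2])
cv2.imwrite("pics/w1.png",im[:,:,::-1])
```

```text
2.975 [0.38182828 0.16506726 0.37145855] [ 2.14432387e-01 -1.44207750e-03  1.04336247e-02  1.58234204e+00
  1.21427761e-04  2.97837085e-01] [-0.03526414 -0.90331535 -1.0250799 ] [ 0.00330944  0.01809559 -0.00515385]
cam [0.30127149 0.17097176 0.51511667] [ 0.3107627  -0.02795309 -0.9500764 ]
```

View pics/w1.png

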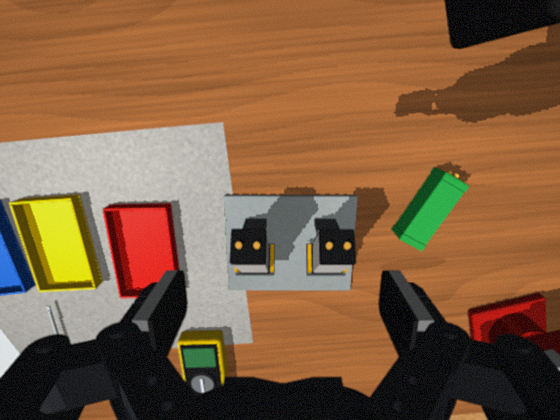

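Run:
```python
from h import *
im=cv2.imread("pics/w1.png")
cv2.imwrite("pics/w1z.png",cv2.resize(im[185:300,215:365],None,fx=5,fy=5,interpolation=cv2.INTER_CUBIC))
```

```text
(no output)
```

View pics/w1z.png

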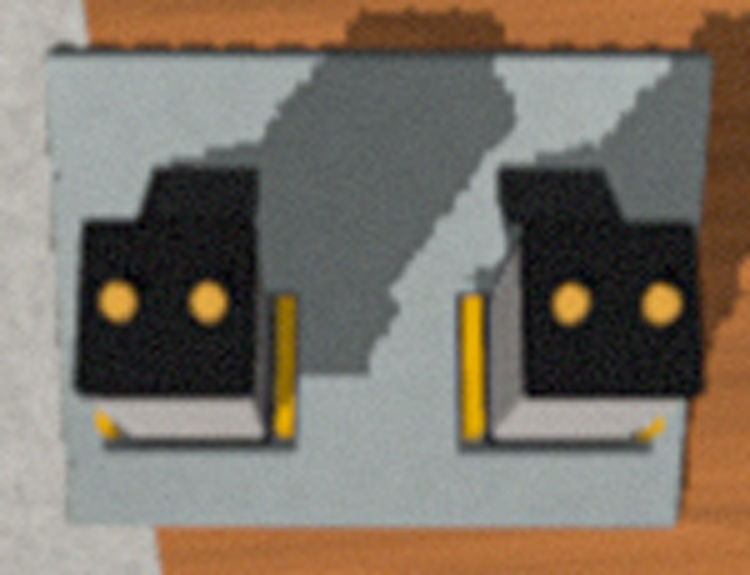

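Run:
```python
from h import *
i=camera_info("wrist"); U=lambda x,y:(215+x/5,185+y/5)
g=lambda p,z:ray(i,U(*p),z)
z=.04+.12*np.cos(np.radians(35))
S=[g(p,z+.005) for p in [(118,302),(208,302),(571,303),(662,304)]]
print(np.round(S,4)); a=(S[0]+S[1])/2; b=(S[2]+S[3])/2; d=b-a
yaw=-np.arctan2(d[0],d[1]); print("yaw",yaw,np.linalg.norm(d))
C=[g(p,.004) for p in [(48,52),(712,55),(676,525),(68,522)]]; print(np.round(C,4),np.mean(C,0), [np.linalg.norm(C[k]-C[k-1]) for k in range(4)])
print("rackyaw",-np.arctan2(*(C[1]-C[0])[:2]),-np.arctan2(*(C[2]-C[3])[:2]))
R=modR(yaw)
for nm,t in(("A",a),("B",b)):
    top=t-.005*R[:,2]*1; foot=top-.12*R[:,2]; print(nm,"top",top.round(4),"foot",foot.round(4))
    for d in(.06,.085,.088): print(d,(foot+d*R[:,2]).round(4))
    # project model
    P=proj(i,box(top-.06*R[:,2],R,np.array([.022,.022,.06]))); print(((P-[215,185])*5).round(0).tolist())
```

```text
[[0.4672 0.1028 0.1433]
 [0.4691 0.1245 0.1433]
 [0.477  0.2121 0.1433]
 [0.4792 0.234  0.1433]]
yaw -0.09060744764511428 0.10986854087431226
[[0.4414 0.0662 0.004 ]
 [0.4607 0.2758 0.004 ]
 [0.6309 0.2604 0.004 ]
 [0.6113 0.049  0.004 ]] [0.53609322 0.16282508 0.004     ] [np.float64(0.17073450151801803), np.float64(0.21049331391729414), np.float64(0.1709323644566426), np.float64(0.21228161013256863)]
rackyaw -0.09163124489884919 -0.09259656937236438
A top [0.471  0.1134 0.1392] foot [0.5396 0.1071 0.0409]
0.06 [0.5053 0.1102 0.0901]
0.085 [0.491  0.1115 0.1105]
0.088 [0.4893 0.1117 0.113 ]
[[135.0, 304.0], [80.0, 218.0], [273.0, 304.0], [256.0, 218.0], [129.0, 444.0], [71.0, 396.0], [271.0, 445.0], [253.0, 396.0]]
B top [0.4809 0.2228 0.1392] foot [0.5495 0.2166 0.0409]
0.06 [0.5152 0.2197 0.0901]
0.085 [0.5009 0.221  0.1105]
0.088 [0.4992 0.2211 0.113 ]
[[481.0, 305.0], [521.0, 219.0], [620.0, 305.0], [698.0, 220.0], [484.0, 446.0], [526.0, 397.0], [626.0, 446.0], [708.0, 398.0]]
```

>>> arm_command(steps="30 -20 0 0;70 -40 -20 -0.007;107.5 -53.5 -60 -0.007;107.5 -53.5 -110 -0.007;107.5 -53.5 -160 -0.007;107.5 -53.5 -210 -0.007;107.5 -53.5 -245 -0.007;107.5 -53.5 -265 -0.007;107.5 -53.5 -277.5 -0.007;107.5 -53.5 -277.5 -0.007", fingers=1)

```text
clock: 4.28
tcp_pos: [0.4893, 0.11, 0.0934]
orientation: [-0.0, 0.74, 0.673, -0.001]
wrist_force: [-0.5, -0.0, -0.0]
finger_gap: 0.0853
```

```bash
cat > look.py <<'E'
from h import *
import sys
tag=sys.argv[1]
s=get_state(); print(s["clock"],s["tcp_pos"].round(4),s["wrist_force"].round(2),s["ft_torque"].round(3),s["finger_gap"])
for c in sys.argv[2:]:
    im=read_camera(c)[:,:,::-1]
    if c!="wrist":
        p=proj(camera_info(c),s["tcp_pos"])[0].astype(int); x=max(0,min(400,p[0]-80)); y=max(0,min(300,p[1]-60)); im=cv2.resize(im[y:y+120,x:x+160],None,fx=5,fy=5,interpolation=cv2.INTER_CUBIC); print(c,"crop",x,y)
    cv2.imwrite(f"pics/{tag}_{c}.png",im)
E
python3 look.py g1 scene wrist
```

```text
4.275 [0.4893 0.11   0.0934] [-0.53 -0.02 -0.01] [-0.004  0.034  0.049] 0.08532931369395944
scene crop 215 65
```

View pics/g1_scene.png

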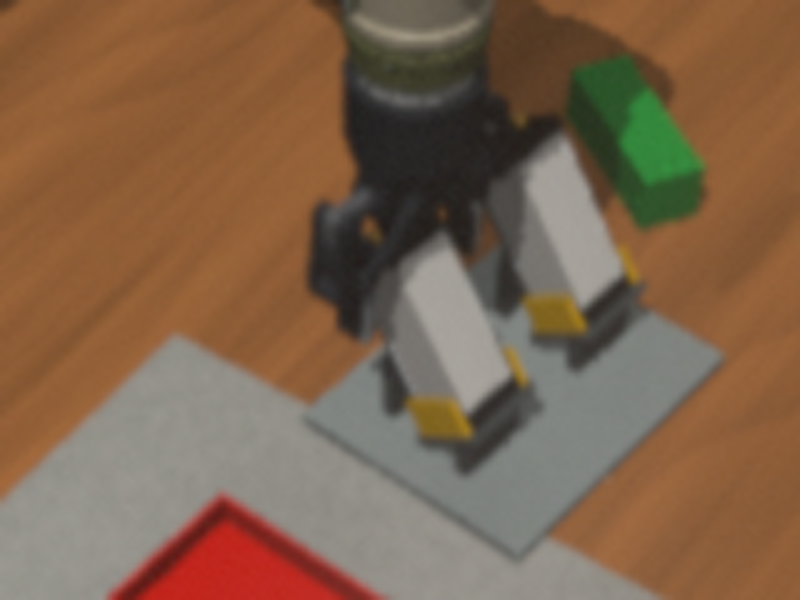

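View pics/g1_wrist.png

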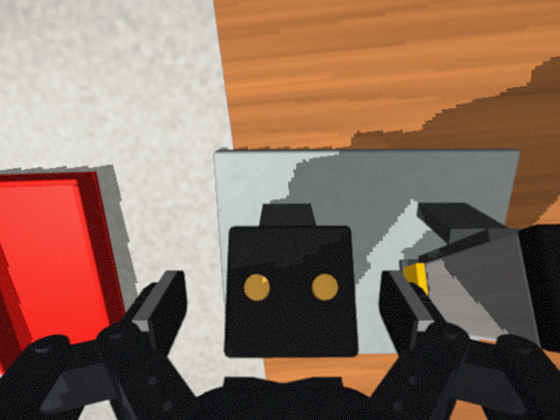

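>>> arm_command(steps="0 2.2 0 0;0 2.2 0 0;0 2.2 0 0;0 2.2 0 0;0 2.2 0 0;0 2.2 0 0", fingers=-1, newtons=40)

```text
clock: 5.12
tcp_pos: [0.4908, 0.1129, 0.0955]
orientation: [0.001, 0.739, 0.673, 0.001]
wrist_force: [-0.4, 1.9, 5.8]
finger_gap: 0.0436
```

```bash
python3 look.py g2 wrist
```

```text
5.125 [0.4908 0.1129 0.0955] [-0.4   1.89  5.78] [0.138 0.23  0.036] 0.04363092680425247
```

View pics/g2_wrist.png

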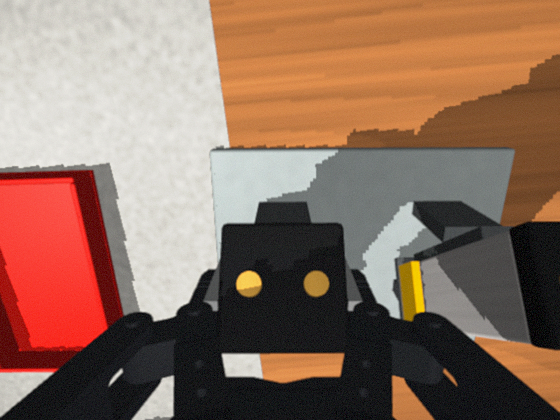

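>>> arm_command(steps="-6 0.5 8 0;-12 1 17 0;-18 1.6 26 0;-24 2 35 0;-30 2.6 43 0;-35 3 50 0;-40 3 65 0;-40 3 80 0;-40 3 95 0;-40 3 100 0;-40 3 100 0;-40 3 100 0;-40 3 100 0;-40 3 100 0")

```text
clock: 6.92
tcp_pos: [0.4506, 0.1158, 0.1951]
orientation: [0.001, 0.74, 0.673, 0.001]
wrist_force: [-1.0, -0.4, -4.4]
finger_gap: 0.0436
```

```bash
python3 look.py g3 wrist scene side
```

```text
6.925 [0.4506 0.1158 0.1951] [-1.01 -0.36 -4.35] [-0.023  0.036  0.032] 0.04355016371805278
scene crop 205 31
side crop 150 86
```

View pics/g3_scene.png

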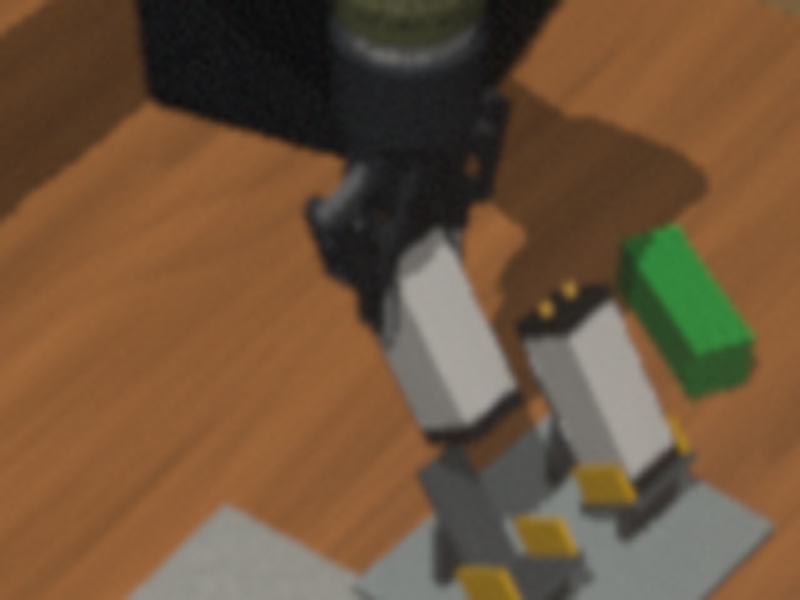

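View pics/g3_side.png

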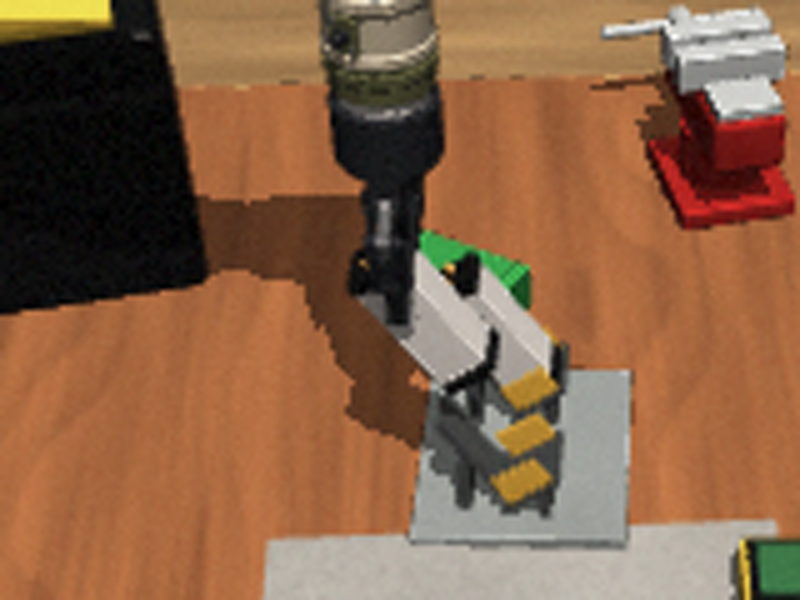

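View pics/g3_wrist.png

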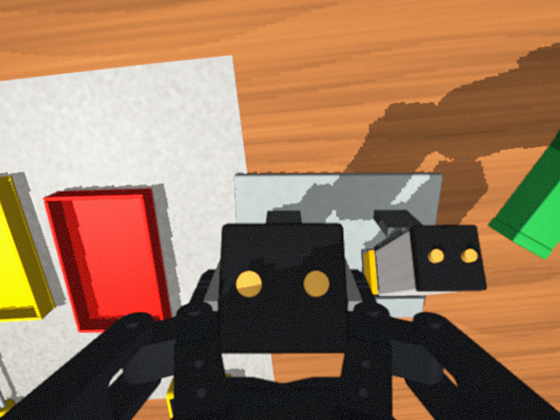

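```bash
cat > weigh.py <<'E'
from h import *
F=[];T=[]
for k in range(20):
    read_camera("wrist"); s=get_state(); F.append(s["wrist_force"]); T.append(s["ft_torque"])
F=np.array(F); print(s["clock"],F.mean(0).round(3),F.std(0).round(3),np.mean(T,0).round(3),s["tcp_pos"]); print(F[:,2].round(2), -F[:,2].mean()/9.81)
E
python3 weigh.py
```

```text
8.075 [ 0.119  0.082 -5.088] [0.584 0.355 0.559] [0.005 0.082 0.001] [0.45079979 0.11587552 0.19551709]
[-4.15 -4.34 -5.24 -5.23 -5.17 -5.15 -4.54 -6.09 -5.48 -5.24 -4.44 -4.8
 -6.05 -5.52 -5.01 -4.97 -4.32 -5.58 -4.6  -5.84] 0.5186818981209578
```

>>> arm_command(steps="-10 0 15 0;-20 0 30 0;-20 0 30 0;-20 0 30 0;-20 0 30 0;-20 0 30 0", newtons=20)

```text
clock: 8.82
tcp_pos: [0.4307, 0.1158, 0.2251]
orientation: [0.001, 0.74, 0.673, 0.001]
wrist_force: [-0.6, 0.1, -4.0]
finger_gap: 0.0436
```

```bash
python3 look.py g4 wrist side
```

```text
8.825 [0.4307 0.1158 0.2251] [-0.62  0.11 -4.02] [-0.011  0.1   -0.022] 0.04362896880021187
side crop 144 80
```

View pics/g4_side.png

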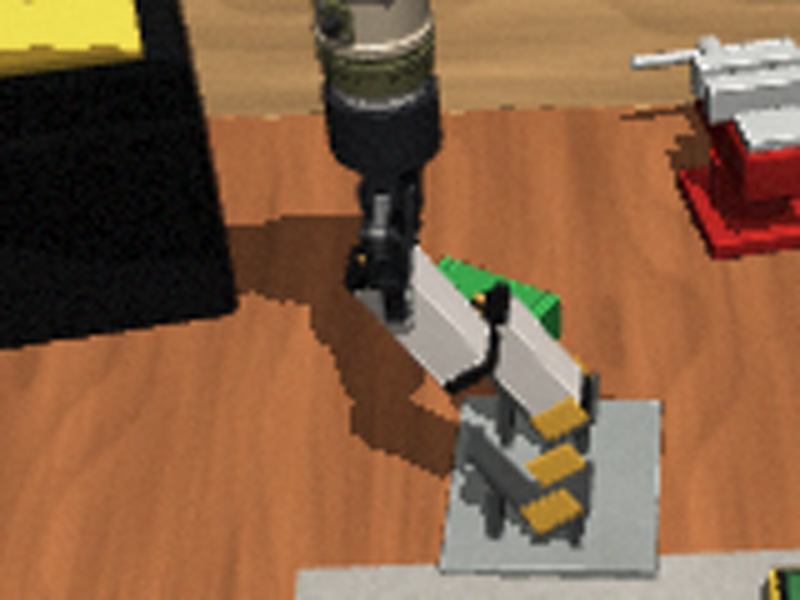

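View pics/g4_wrist.png

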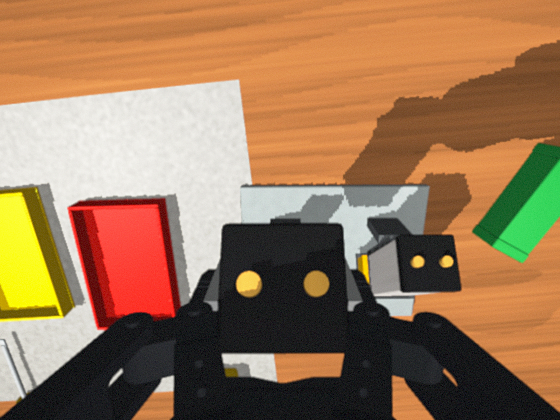

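>>> arm_command(steps="-16 2 0 0;-32 4 0 0;-48 5 0 0;-48 5 -25 0;-48 5 -50 0;-48 5 -75 0;-48 5 -93 0;-48 5 -101 0;-48 5 -101 0")

```text
clock: 10.05
tcp_pos: [0.3822, 0.1209, 0.1242]
orientation: [0.001, 0.739, 0.673, 0.001]
wrist_force: [0.0, 0.6, -5.2]
finger_gap: 0.0437
```

```bash
python3 look.py g5 scene side
```

```text
10.05 [0.3822 0.1209 0.1242] [ 0.05  0.62 -5.17] [0.034 0.094 0.071] 0.04369230193458458
scene crop 188 40
side crop 133 101
```

View pics/g5_side.png

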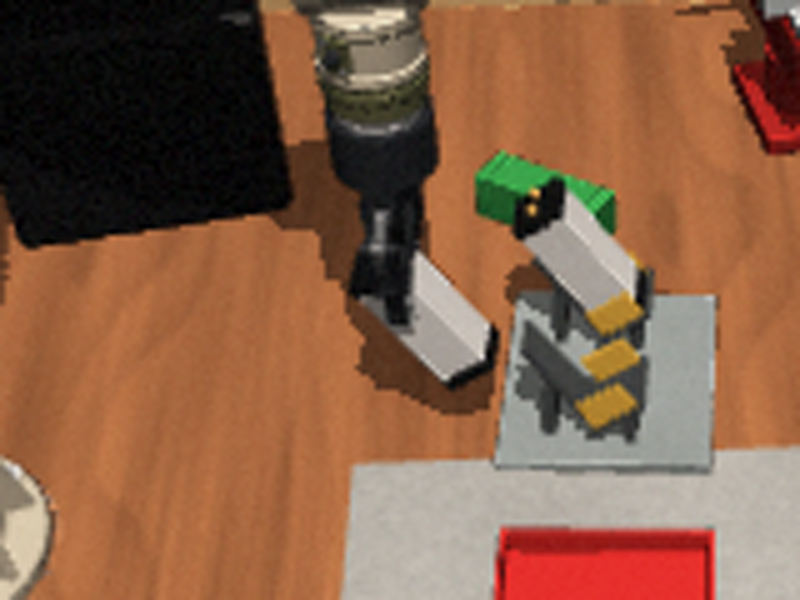

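View pics/g5_scene.png

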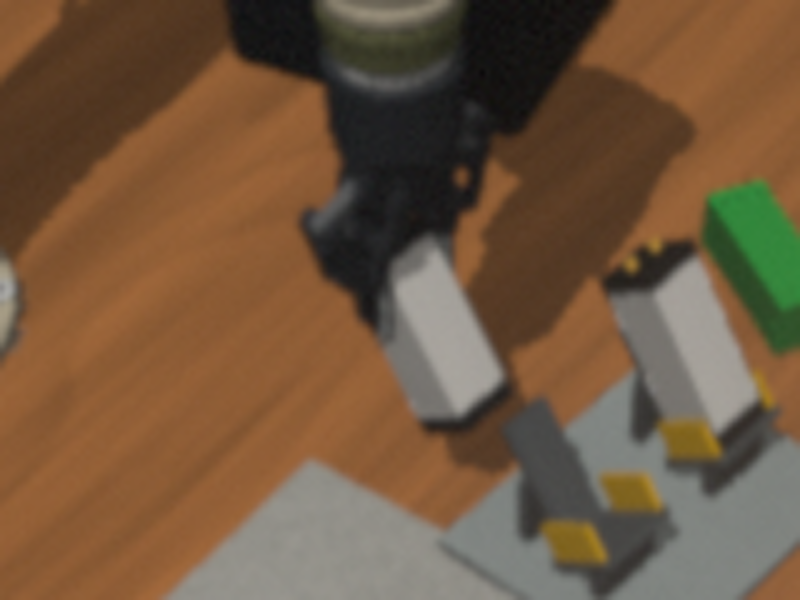

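Run:
```python
from h import *
i=camera_info("side");j=camera_info("scene")
for X in [(.46,.113,.098),(.473,.113,.098),(.473,.095,.098),(.48,.113,.09),(.449,.117,.082),(.449,.095,.082),(.48,.113,0.006)]: print(X,((proj(i,X)-[133,101])*5).round(),((proj(j,X)-[188,40])*5).round())
```

```text
(0.46, 0.113, 0.098) [[510. 333.]] [[500. 397.]]
(0.473, 0.113, 0.098) [[527. 333.]] [[518. 407.]]
(0.473, 0.095, 0.098) [[527. 348.]] [[500. 425.]]
(0.48, 0.113, 0.09) [[537. 340.]] [[528. 422.]]
(0.449, 0.117, 0.082) [[497. 346.]] [[489. 405.]]
(0.449, 0.095, 0.082) [[497. 365.]] [[467. 427.]]
(0.48, 0.113, 0.006) [[543. 421.]] [[526. 519.]]
```

>>> arm_command(steps="8 -0.7 0 0;14 -1.3 0 0;19 -1.7 2 0;24 -2.2 5 0;29 -2.6 9 0;34 -3.1 13 0;39 -3.5 17 0;39 -3.5 17 0")

```text
clock: 11.15
tcp_pos: [0.4228, 0.1174, 0.1423]
orientation: [0.001, 0.74, 0.673, 0.002]
wrist_force: [-3.3, -0.1, -5.0]
finger_gap: 0.0437
```

```bash
python3 look.py g6 side wrist
```

```text
11.15 [0.4228 0.1174 0.1423] [-3.27 -0.15 -5.03] [0.183 0.852 0.05 ] 0.043719293900226434
side crop 144 98
```

View pics/g6_side.png

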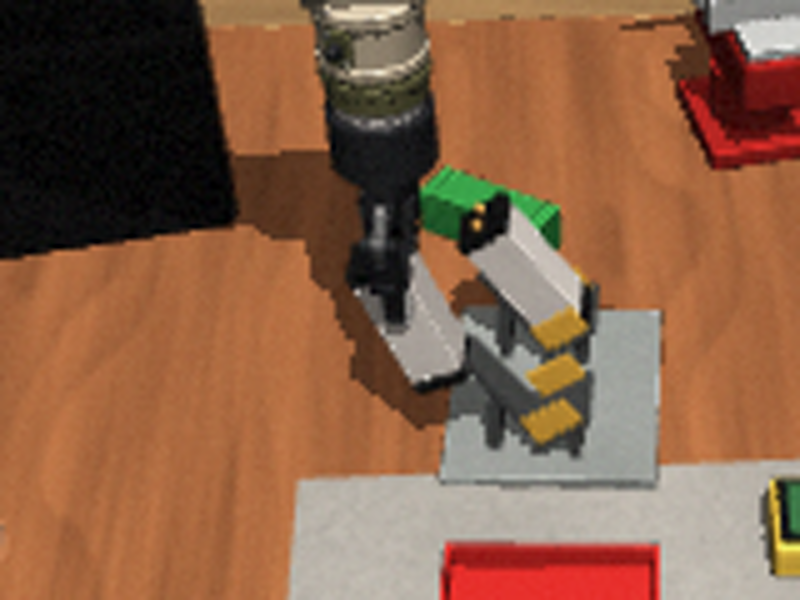

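View pics/g6_wrist.png

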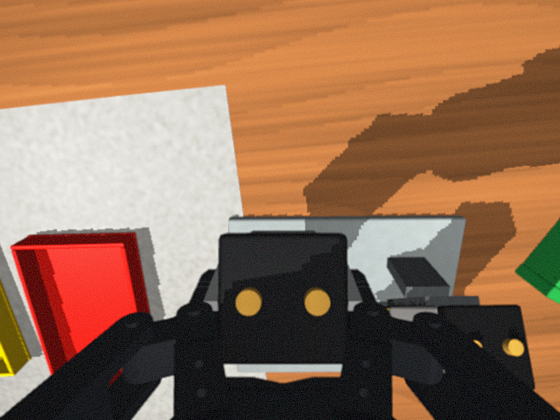

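>>> arm_command(steps="5 -0.5 3 0;10 -0.9 5 0;15 -1.4 7 0;20 -1.8 9 0;24 -2.2 10 0;24 -2.2 10 0")

```text
clock: 12.0
tcp_pos: [0.4472, 0.115, 0.1525]
orientation: [0.002, 0.74, 0.673, 0.002]
wrist_force: [-4.7, 0.5, -3.9]
finger_gap: 0.0437
```

```bash
python3 look.py g7 side wrist
```

```text
12.0 [0.4472 0.115  0.1525] [-4.69  0.46 -3.92] [0.114 1.127 0.047] 0.04373635589905354
side crop 150 96
```

View pics/g7_side.png

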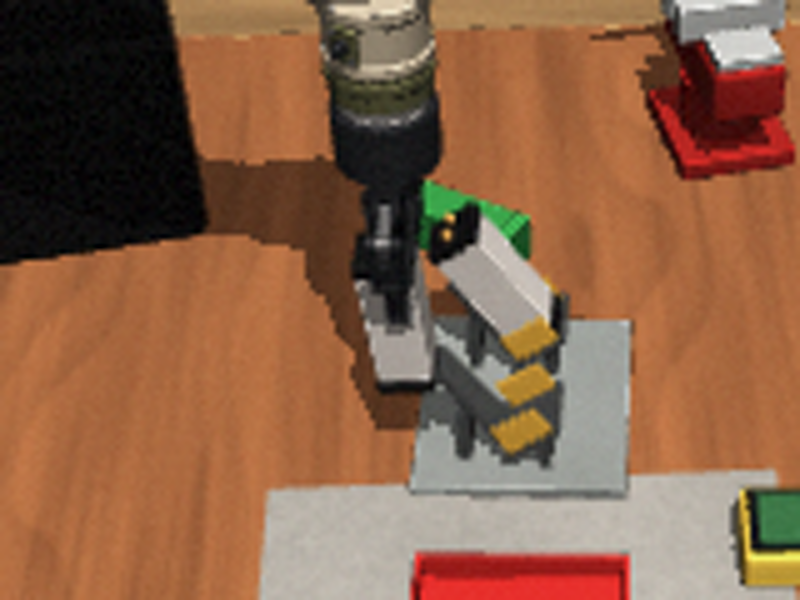

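View pics/g7_wrist.png

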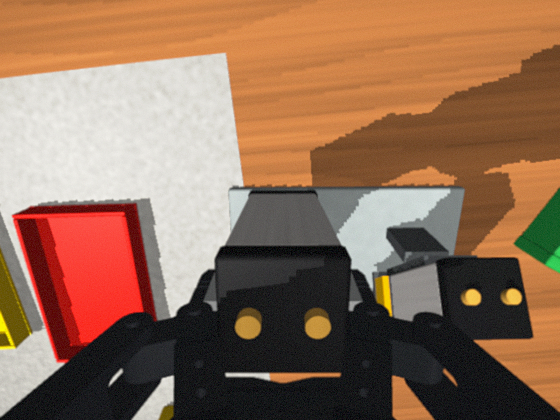

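>>> arm_command(steps="3 -0.3 0.5 0;6 -0.5 1 0;8 -0.7 1 0;8 -0.7 1 0")

```text
clock: 12.6
tcp_pos: [0.455, 0.1144, 0.1536]
orientation: [0.002, 0.74, 0.673, 0.002]
wrist_force: [-5.2, 0.2, -3.3]
finger_gap: 0.0434
```

```bash
python3 look.py g8 side wrist
```

```text
12.6 [0.455  0.1144 0.1536] [-5.2   0.23 -3.31] [0.115 1.291 0.029] 0.043379090854520255
side crop 152 95
```

View pics/g8_side.png

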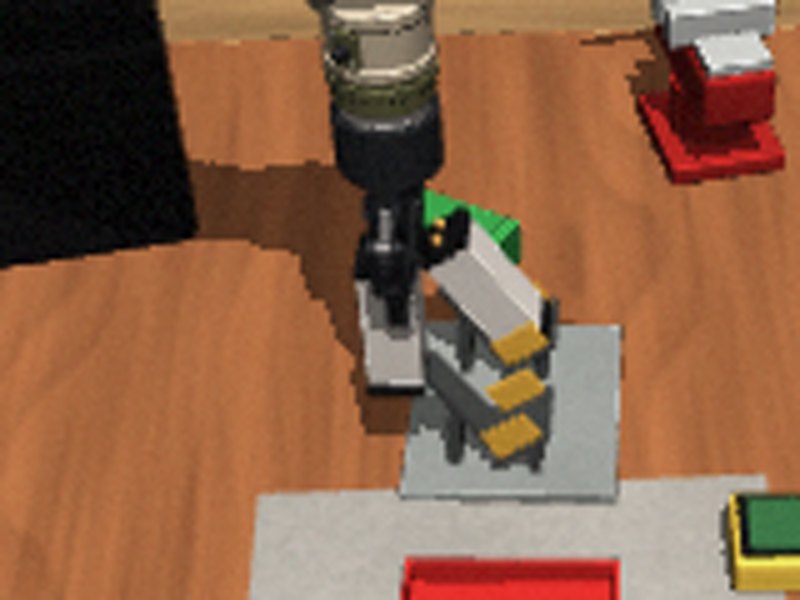

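View pics/g8_wrist.png

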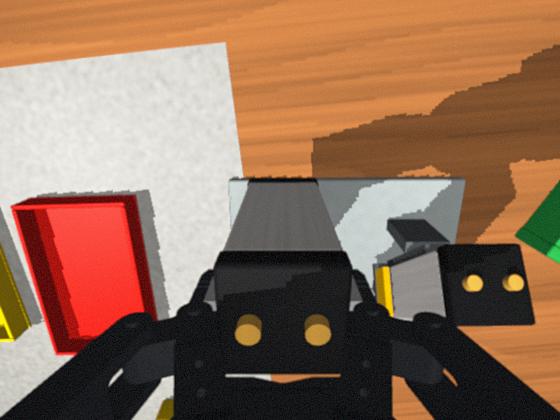

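```bash
cat > tilt.py <<'E'
from h import *
from scipy.optimize import least_squares
import sys
def fit(pix,yaw):
    i=camera_info("wrist"); s=get_state(); t=s["tcp_pos"]
    # pix: -x face: top -y,top +y, foot -y, foot +y
    L=np.array([[-.022,-.022,.06],[-.022,.022,.06],[-.022,-.022,-.06],[-.022,.022,-.06]])
    f=lambda v:(proj(i,v[:3]+L@modR(v[4],v[3]).T)-pix).ravel()
    r=least_squares(f,[*(t+[0,0,-.005]),.05,yaw]); v=r.x
    print("centre-tcp mm",((v[:3]-t)*1000).round(1),"tilt deg",np.degrees(v[3]).round(2),"yaw",v[4].round(3),"res",np.abs(r.fun).max().round(2))
if __name__=="__main__":
    fit(np.array(eval(sys.argv[1]),float),-.09)
E
python3 tilt.py "[(216,253),(350,252),(248,180),(318,180)]"
python3 - <<'E'
import cv2
im=cv2.imread("pics/g8_wrist.png"); cv2.imwrite("pics/g8z.png",cv2.resize(im[170:270,205:365],None,fx=5,fy=5,interpolation=cv2.INTER_CUBIC))
E
```

```text
centre-tcp mm [ -8.4   0.7 -14.8] tilt deg 2.57 yaw -0.089 res 2.24
```

View pics/g8z.png

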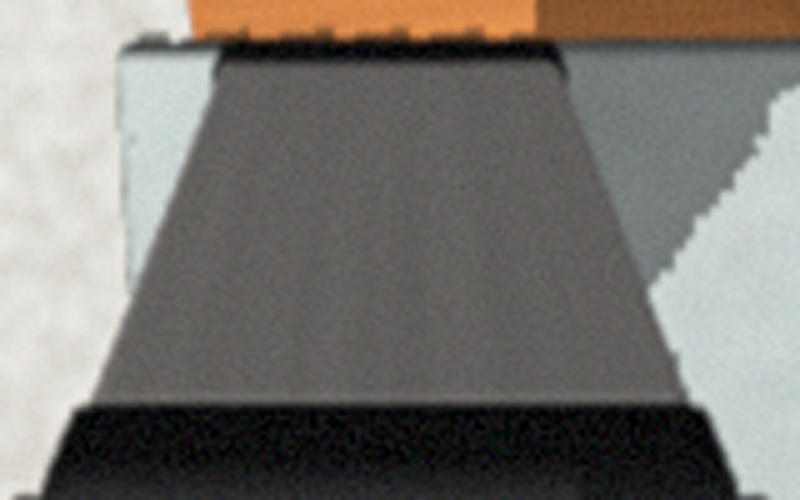

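```bash
python3 - <<'E'
import cv2
im=cv2.imread("pics/g8_wrist.png"); im=cv2.convertScaleAbs(im[235:385,205:365],alpha=3); cv2.imwrite("pics/g8y.png",cv2.resize(im,None,fx=4,fy=4,interpolation=cv2.INTER_CUBIC))
E
python3 tilt.py "[(213.5,268),(353,268),(248.5,179),(318,179)]"
```

```text
centre-tcp mm [ -7.9   0.6 -10.6] tilt deg 0.29 yaw -0.095 res 1.34
```

View pics/g8y.png

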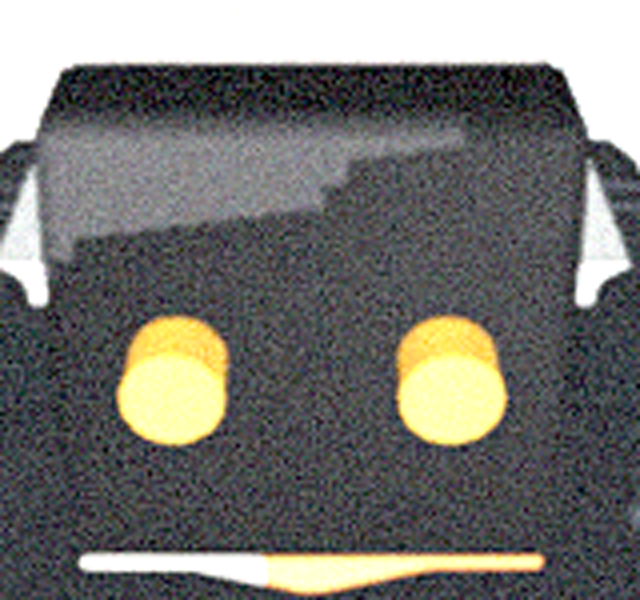

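```bash
python3 tilt.py "[(214.5,267.5),(351,267),(248.5,179),(318,179)]"; python3 tilt.py "[(213.5,266.5),(353,266.5),(248.5,180),(318,180)]"
```

```text
centre-tcp mm [ -7.2   0.4 -12.7] tilt deg 0.12 yaw -0.092 res 1.85
centre-tcp mm [ -7.7   0.5 -10.5] tilt deg 0.85 yaw -0.095 res 1.39
```

>>> arm_command(steps="-10 1 0 0;-20 2 10 0;-22 0 35 0;-15 -20 65 0;0 -55 95 0;15 -95 95 0.02;30 -135 95 0.04;45 -175 95 0.06;60 -215 95 0.08;72 -250 95 0.08;82 -285 95 0.08;88 -312 80 0.08;88 -326 60 0.08;88 -330 35 0.08;88 -330 10 0.08;88 -330 0 0.08;88 -330 0 0.08", newtons=40)

```text
clock: 14.82
tcp_pos: [0.5429, -0.2155, 0.1538]
orientation: [0.002, 0.712, 0.702, 0.002]
wrist_force: [0.8, 0.2, -4.8]
finger_gap: 0.0436
```

```bash
python3 look.py t1 scene side wrist
```

```text
14.825 [ 0.5429 -0.2155  0.1538] [ 0.78  0.21 -4.83] [-0.    -0.039 -0.012] 0.04359072336326033
scene crop 156 137
side crop 179 160
```

View pics/t1_side.png

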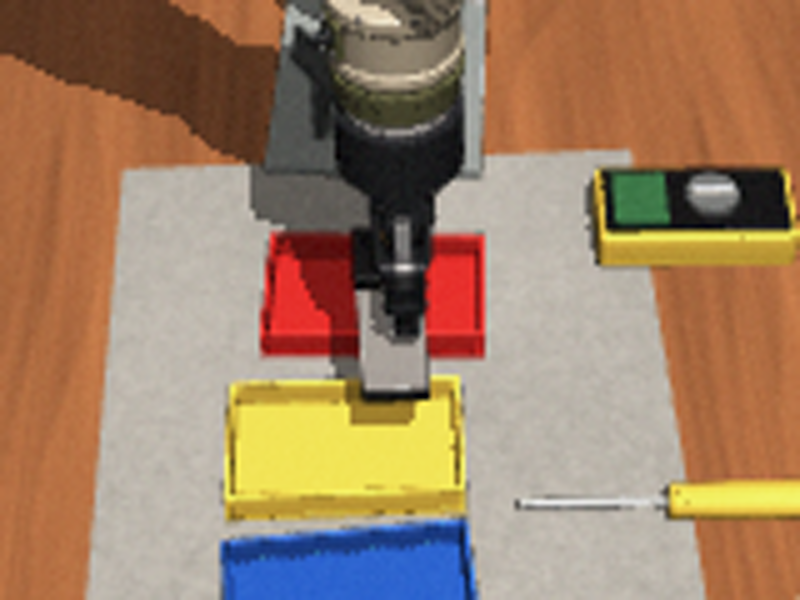

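View pics/t1_wrist.png

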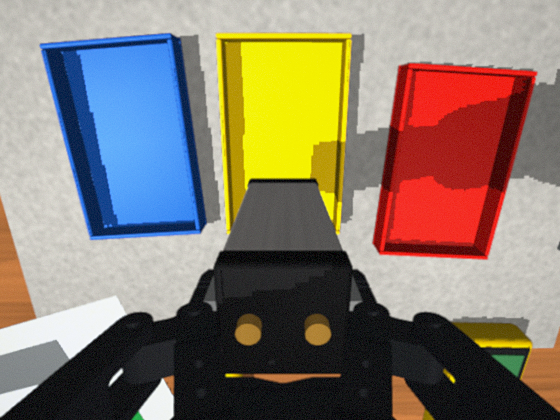

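View pics/t1_scene.png

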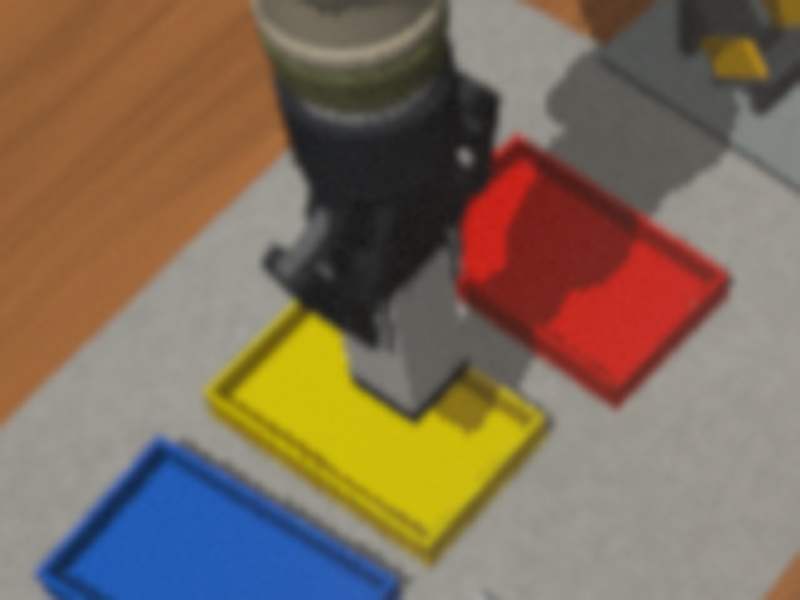

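```bash
python3 - <<'E'
from h import *
i=camera_info("wrist")
def tray(c1,c2,c3=None,c4=None):
    for z in (.026,):
        A=ray(i,c1,z);B=ray(i,c2,z); d=B-A; yaw=-np.arctan2(d[0],d[1]); f=np.array([np.cos(yaw),np.sin(yaw),0]); print("corners",A.round(4),B.round(4),np.linalg.norm(d).round(4),"yaw",yaw.round(3),"centre",((A+B)/2+.08*f).round(4))
    if c3 is not None: print(ray(i,c3,.026),ray(i,c4,.026))
tray((217,36),(351,35),(227,233),(342,232))
tray((41,46),(174,36),(91,239),(204,234))
tray((401,65),(535,72),(375,252),(489,258))
E
python3 tilt.py "[(214.5,267.5),(351,267),(248.5,179.5),(318,179.5)]"
```

```text
corners [ 0.4204 -0.2628  0.026 ] [ 0.4212 -0.1645  0.026 ] 0.0983 yaw -0.008 centre [ 0.5008 -0.2144  0.026 ]
[ 0.57689931 -0.26586317  0.026     ] [ 0.57739292 -0.16490035  0.026     ]
corners [ 0.424  -0.3953  0.026 ] [ 0.4197 -0.2945  0.026 ] 0.1009 yaw 0.042 centre [ 0.5018 -0.3415  0.026 ]
[ 0.58110836 -0.38771234  0.026     ] [ 0.5775769  -0.28620385  0.026     ]
corners [ 0.4421 -0.1259  0.026 ] [ 0.4476 -0.0226  0.026 ] 0.1035 yaw -0.054 centre [ 0.5248 -0.0786  0.026 ]
[ 0.59726968 -0.13445301  0.026     ] [ 0.60506753 -0.02999407  0.026     ]
centre-tcp mm [ -7.   -0.  -12.6] tilt deg 0.41 yaw -0.011 res 1.68
```

>>> arm_command(steps="0 0.5 -12 0;0 0.5 -26 0;0 0.5 -40 0;0 0.5 -52 0;0 0.5 -62 0;0 0.5 -69 0;0 0.5 -73 0;0 0.5 -74 0;0 0.5 -75 0;0 0.5 -76 0;0 0.5 -76 0", newtons=20)

```text
clock: 16.35
tcp_pos: [0.544, -0.2155, 0.0793]
orientation: [0.003, 0.712, 0.702, 0.002]
wrist_force: [0.0, 0.3, -4.4]
finger_gap: 0.0437
```

```bash
python3 look.py t2 side wrist
```

```text
16.35 [ 0.544  -0.2155  0.0793] [ 0.01  0.32 -4.38] [-0.03  -0.049 -0.009] 0.043671781943082
side crop 180 176
```

View pics/t2_side.png

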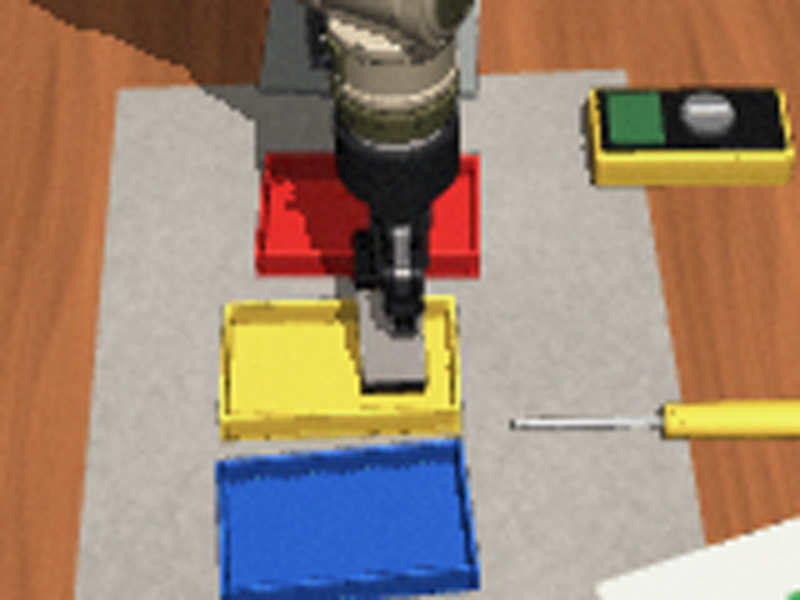

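Close to the floor, no contact yet; continue in small steps.

>>> arm_command(steps="0 0 -0.7 0;0 0 -1.4 0;0 0 -2.1 0;0 0 -2.8 0;0 0 -3.5 0;0 0 -3.5 0")

```text
clock: 17.2
tcp_pos: [0.5439, -0.2155, 0.0756]
orientation: [0.003, 0.712, 0.702, 0.002]
wrist_force: [0.4, 0.9, -5.8]
finger_gap: 0.0437
```

```bash
python3 look.py t3
```

```text
17.2 [ 0.5439 -0.2155  0.0756] [ 0.36  0.93 -5.75] [-0.024  0.018  0.011] 0.04372817268287541
```

>>> arm_command(steps="0 0 -0.7 0;0 0 -1.4 0;0 0 -2.1 0;0 0 -2.8 0;0 0 -2.8 0")

```text
clock: 17.82
tcp_pos: [0.5443, -0.2155, 0.0741]
orientation: [0.004, 0.712, 0.702, 0.003]
wrist_force: [-1.4, 1.0, 5.2]
finger_gap: 0.0433
```

```bash
python3 look.py t4
```

```text
17.825 [ 0.5443 -0.2155  0.0741] [-1.44  0.96  5.23] [0.513 0.591 0.037] 0.04334294903997316
```

>>> arm_command(steps="0 0 0 0;0 0 0 0")

```text
clock: 18.08
tcp_pos: [0.5443, -0.2155, 0.0741]
orientation: [0.004, 0.712, 0.702, 0.003]
wrist_force: [-0.9, 0.8, 1.0]
finger_gap: 0.0437
```

```bash
python3 look.py t5 wrist side
python3 - <<'E'
import cv2
im=cv2.imread("pics/t5_wrist.png"); im=cv2.convertScaleAbs(im[160:310,195:375],alpha=2); cv2.imwrite("pics/t5z.png",cv2.resize(im,None,fx=4,fy=4,interpolation=cv2.INTER_CUBIC))
E
```

```text
18.075 [ 0.5443 -0.2155  0.0741] [-0.9   0.84  1.01] [ 0.302  0.411 -0.016] 0.04372384899866682
side crop 180 177
```

View pics/t5z.png

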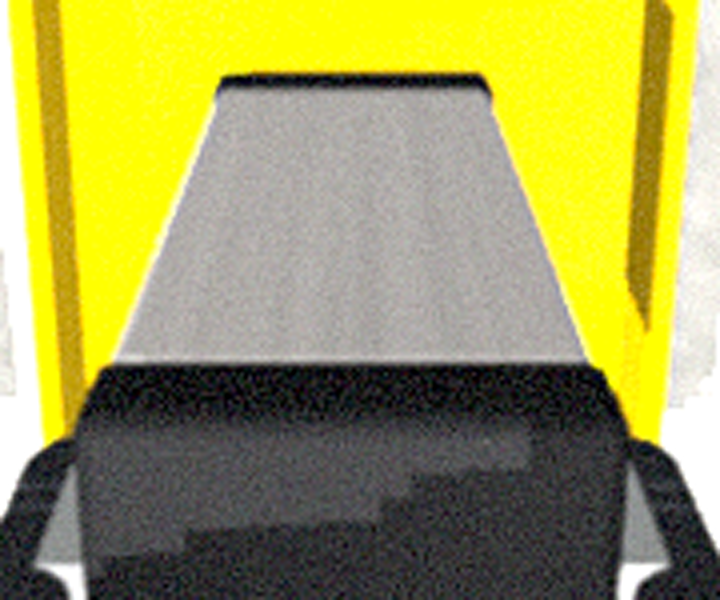

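View pics/t5_side.png

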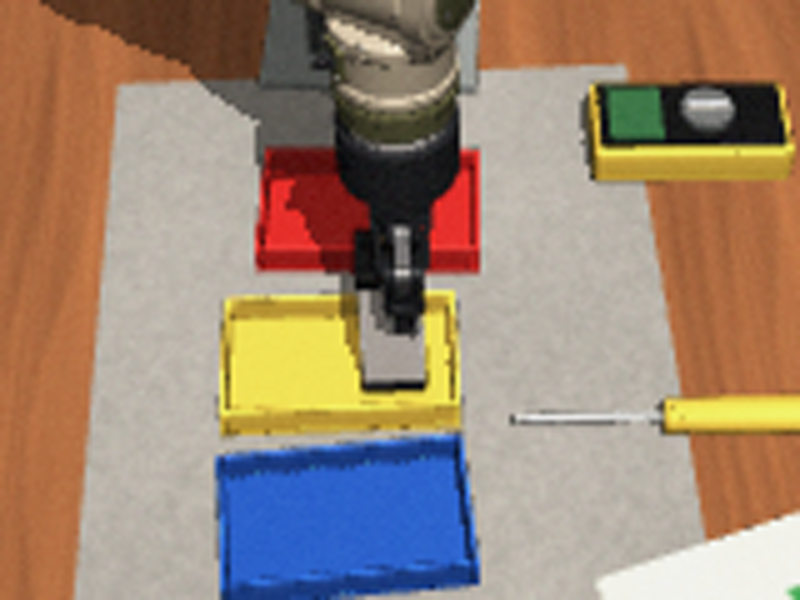

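Standing on the floor, settled (module foot edge in wrist crop ≈ (220–490, 75), upright). Open and rise straight up.

>>> arm_command(steps="0 0 0 0;0 0 0 0;0 0 0 0;0 0 0 0", fingers=1)

```text
clock: 18.68
tcp_pos: [0.5444, -0.2156, 0.0741]
orientation: [0.004, 0.712, 0.702, 0.003]
wrist_force: [0.6, 0.4, -0.1]
finger_gap: 0.0853
```

>>> arm_command(steps="0 0 10 0;0 0 30 0;0 0 60 0;0 0 100 0;0 0 140 0;0 0 140 0")

```text
clock: 19.42
tcp_pos: [0.5465, -0.2168, 0.2189]
orientation: [0.008, 0.712, 0.702, 0.004]
wrist_force: [0.6, 0.3, -1.1]
finger_gap: 0.0851
```

```bash
python3 look.py t6 side scene wrist
```

```text
19.425 [ 0.5465 -0.2168  0.2189] [ 0.59  0.34 -1.06] [-0.012  0.073 -0.029] 0.08512852085400652
side crop 180 146
scene crop 154 122
```

View pics/t6_side.png

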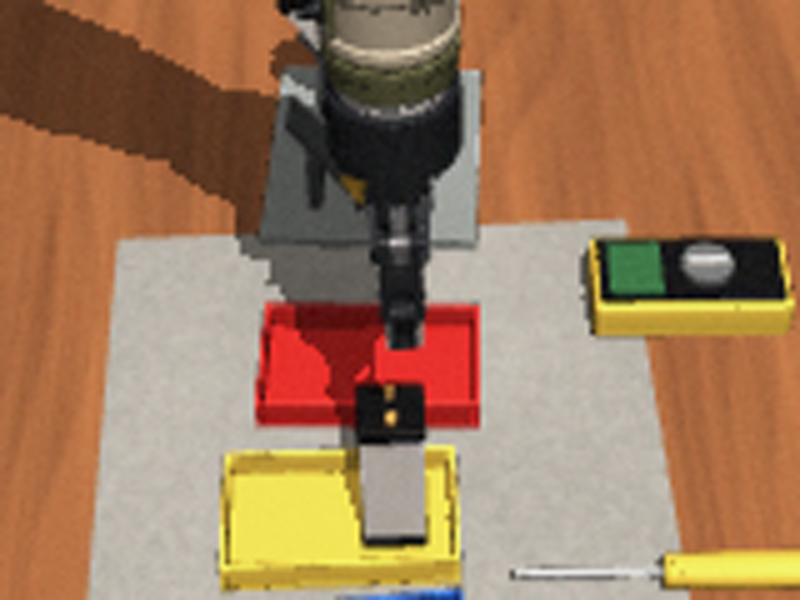

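View pics/t6_wrist.png

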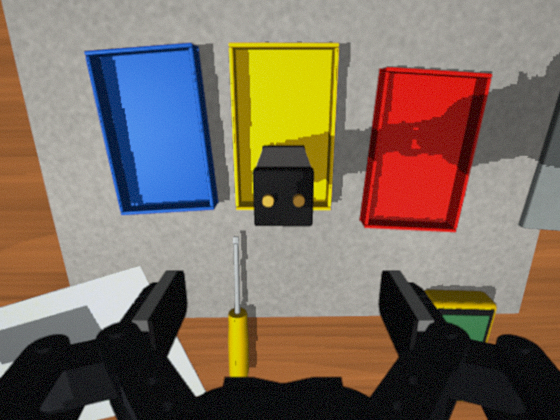

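>>> arm_command(steps="-3 40 20 0;-8 90 25 -0.02;-14 140 25 -0.04;-20 195 25 -0.06;-26 250 25 -0.077;-32 305 25 -0.077;-38 360 25 -0.077;-43 405 25 -0.077;-46 432 20 -0.077;-46 439 0 -0.077;-46 439 -30 -0.077;-46 439 -60 -0.077;-46 439 -90 -0.077;-46 439 -110 -0.077;-46 439 -120 -0.077;-46 439 -125 -0.077;-46 439 -125 -0.077", fingers=1)

```text
clock: 21.7
tcp_pos: [0.4982, 0.2236, 0.0889]
orientation: [0.004, 0.738, 0.674, 0.002]
wrist_force: [0.3, 0.5, -0.0]
finger_gap: 0.0861
```

```bash
python3 look.py b1 wrist scene
```

```text
21.7 [0.4982 0.2236 0.0889] [ 0.29  0.55 -0.  ] [ 0.006 -0.008 -0.027] 0.08610673982453611
scene crop 239 45
```

View pics/b1_wrist.png

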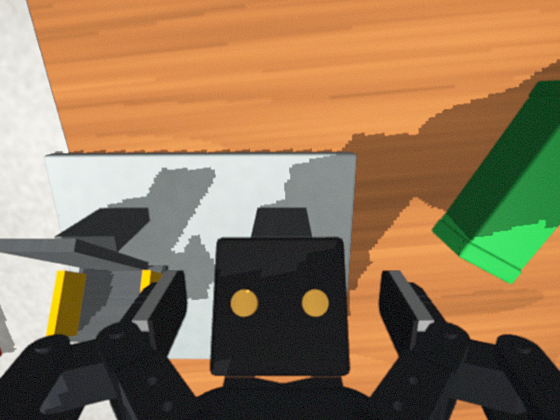

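View pics/b1_scene.png

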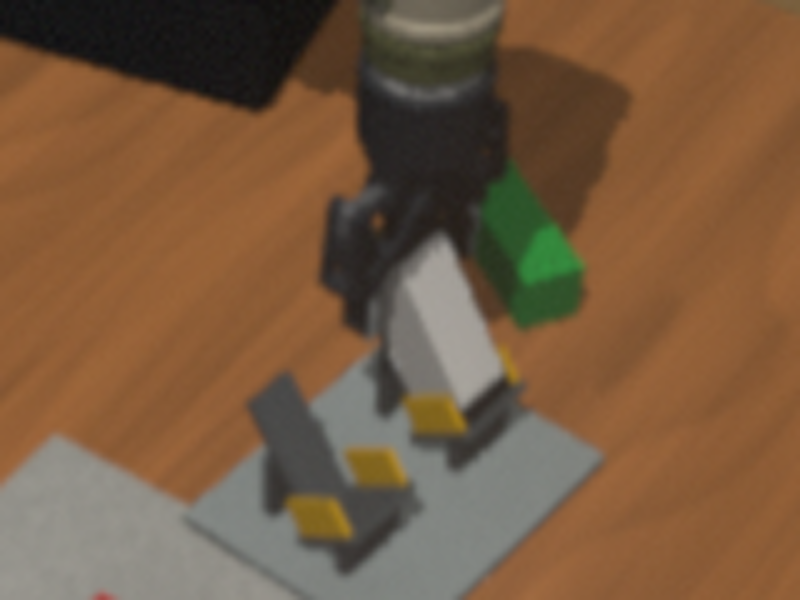

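>>> arm_command(steps="2.5 -1 6 0;2.5 -1 6 0")

```text
clock: 22.05
tcp_pos: [0.5024, 0.2229, 0.0969]
orientation: [0.005, 0.739, 0.674, 0.004]
wrist_force: [-1.4, -0.1, 0.4]
finger_gap: 0.0855
```

>>> arm_command(steps="0 0 0 0;0 0 0 0;0 0 0 0;0 0 0 0;0 0 0 0", fingers=-1, newtons=40)

```text
clock: 22.68
tcp_pos: [0.5024, 0.2228, 0.097]
orientation: [0.005, 0.739, 0.674, 0.004]
wrist_force: [-1.4, -1.5, 4.1]
finger_gap: 0.0433
```

>>> arm_command(steps="-6 0.5 8 0;-12 1 17 0;-18 1.6 26 0;-24 2 35 0;-30 2.6 43 0;-35 3 50 0;-40 3 65 0;-40 3 80 0;-40 3 95 0;-40 3 100 0;-40 3 100 0;-40 3 100 0")

```text
clock: 24.18
tcp_pos: [0.462, 0.2257, 0.1964]
orientation: [0.004, 0.739, 0.674, 0.004]
wrist_force: [0.2, -0.2, -3.8]
finger_gap: 0.0436
```

```bash
python3 weigh.py; python3 look.py b2 wrist side
```

```text
25.175 [ 0.035 -0.044 -3.659] [0.459 0.564 0.447] [ 0.005  0.066 -0.002] [0.46237854 0.22582143 0.19702337]
[-2.68 -4.55 -3.39 -3.07 -4.28 -3.43 -4.05 -3.57 -4.08 -3.28 -3.65 -4.25
 -3.74 -3.42 -3.13 -3.7  -3.8  -3.99 -3.73 -3.39] 0.3729482233652964
25.175 [0.4624 0.2258 0.197 ] [ 0.   -0.52 -3.39] [0.004 0.113 0.009] 0.043957925549855344
side crop 154 68
```

View pics/b2_side.png

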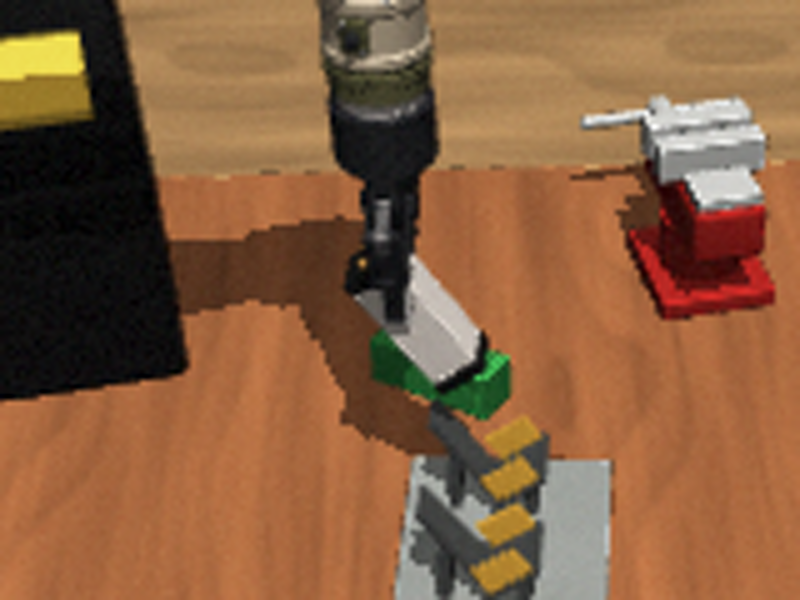

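View pics/b2_wrist.png

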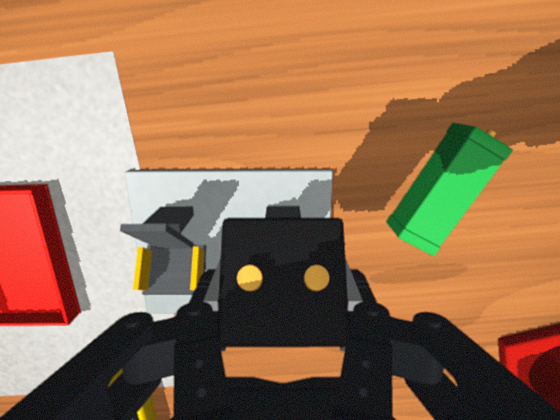

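>>> arm_command(steps="-20 2 5 0;-40 4 5 0;-60 5 0 0;-70 5 -20 0;-70 5 -45 0;-70 5 -63 0;-70 5 -72 0;-70 5 -73 0;-70 5 -73 0", newtons=20)

```text
clock: 26.4
tcp_pos: [0.3927, 0.231, 0.1247]
orientation: [0.005, 0.738, 0.674, 0.005]
wrist_force: [0.0, 0.1, -2.6]
finger_gap: 0.0437
```

>>> arm_command(steps="8 -0.7 0 0;14 -1.3 0 0;19 -1.7 2 0;24 -2.2 5 0;29 -2.6 9 0;34 -3.1 13 0;39 -3.5 17 0;44 -4 20 0;49 -4.4 22.5 0;54 -4.9 25 0;59 -5.3 26.5 0;63 -5.7 27.5 0;66 -6 28 0;66 -6 28 0")

```text
clock: 28.15
tcp_pos: [0.4593, 0.225, 0.1532]
orientation: [0.005, 0.739, 0.674, 0.005]
wrist_force: [-5.6, -1.2, -2.6]
finger_gap: 0.0436
```

```bash
python3 look.py b3 wrist side
```

```text
28.15 [0.4593 0.225  0.1532] [-5.6  -1.23 -2.59] [-0.225  1.187 -0.007] 0.0435841272561037
side crop 154 78
```

View pics/b3_side.png

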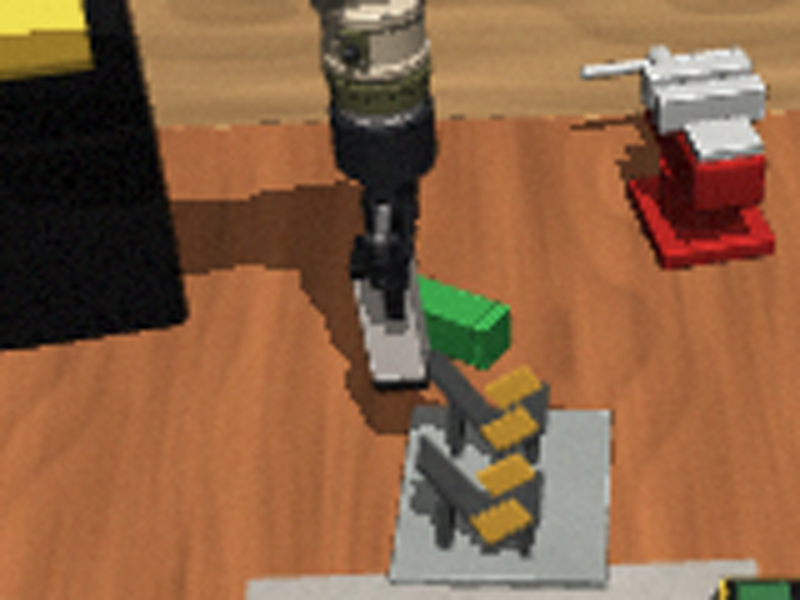

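View pics/b3_wrist.png

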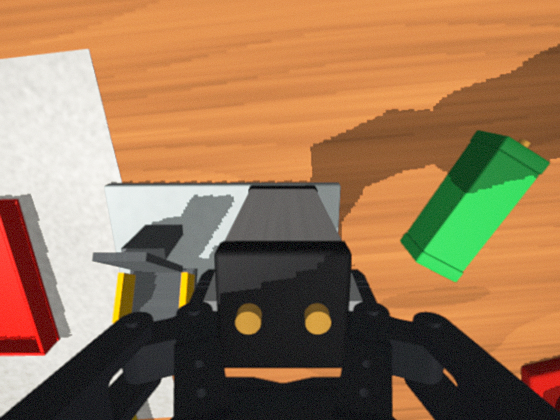

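>>> arm_command(steps="3 -0.3 0.5 0;6 -0.5 1 0;6.5 -0.6 1 0;6.5 -0.6 1 0")

```text
clock: 28.75
tcp_pos: [0.4656, 0.2245, 0.1544]
orientation: [0.005, 0.738, 0.674, 0.005]
wrist_force: [-4.5, 0.5, -2.1]
finger_gap: 0.0435
```

```bash
python3 look.py b4 wrist
python3 - <<'E'
import cv2
im=cv2.imread("pics/b4_wrist.png"); im=cv2.convertScaleAbs(im[160:310,195:375],alpha=3); cv2.imwrite("pics/b4z.png",cv2.resize(im,None,fx=4,fy=4,interpolation=cv2.INTER_CUBIC))
E
```

```text
28.75 [0.4656 0.2245 0.1544] [-4.55  0.54 -2.11] [-0.126  1.435  0.039] 0.04346530673759068
```

View pics/b4z.png

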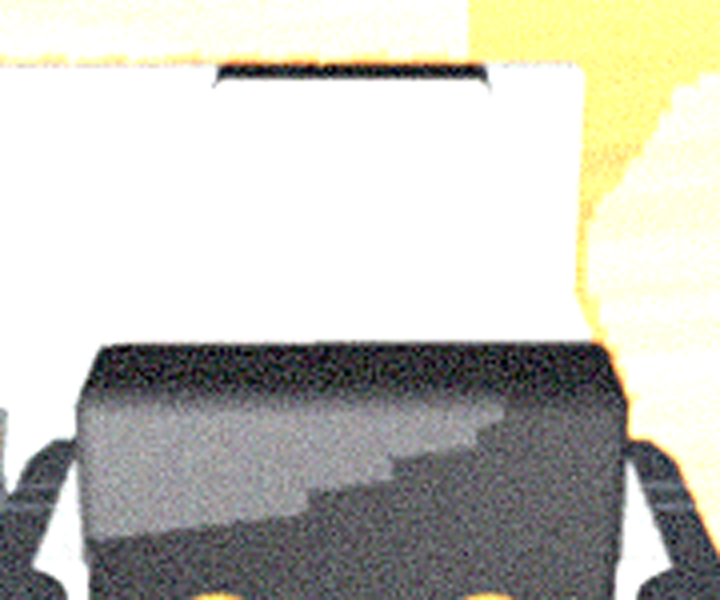

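```bash
python3 tilt.py "[(214.5,261),(352,261),(249,176.3),(317,176.3)]"; python3 tilt.py "[(214.5,267.5),(351,267),(249,178.5),(318,178.5)]"
```

```text
centre-tcp mm [ -9.    0.6 -12.8] tilt deg 0.82 yaw -0.092 res 0.68
centre-tcp mm [ -7.2   0.5 -12.9] tilt deg 0.47 yaw -0.089 res 1.83
```

>>> arm_command(steps="-10 1 0 0;-20 2 10 0;-22 0 35 0;-20 -20 65 0;-15 -55 90 0;-10 -100 95 0.02;-6 -145 95 0.04;-3 -190 95 0.06;0 -235 95 0.08;2 -280 95 0.08;4 -325 95 0.08;4 -370 95 0.08;4 -405 95 0.08;4 -428 90 0.08;4 -438 70 0.08;4 -440 45 0.08;4 -440 20 0.08;4 -440 5 0.08;4 -440 0 0.08;4 -440 0 0.08", newtons=40)

```text
clock: 31.3
tcp_pos: [0.47, -0.2157, 0.155]
orientation: [0.005, 0.711, 0.703, 0.005]
wrist_force: [0.4, -0.0, -3.1]
finger_gap: 0.0432
```

```bash
python3 look.py b5 wrist side scene
```

```text
31.3 [ 0.47   -0.2157  0.155 ] [ 0.39 -0.03 -3.07] [ 0.02   0.007 -0.004] 0.043224156570809066
side crop 156 161
scene crop 133 122
```

View pics/b5_side.png

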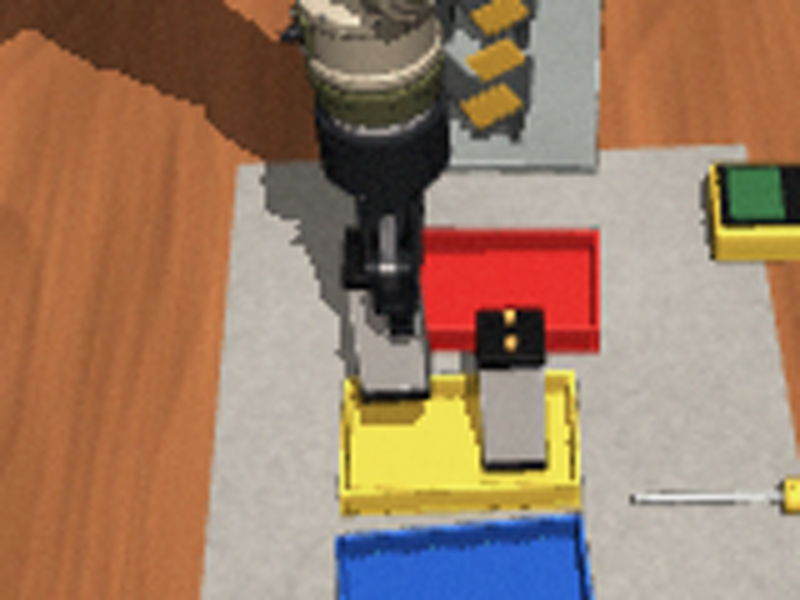

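View pics/b5_wrist.png

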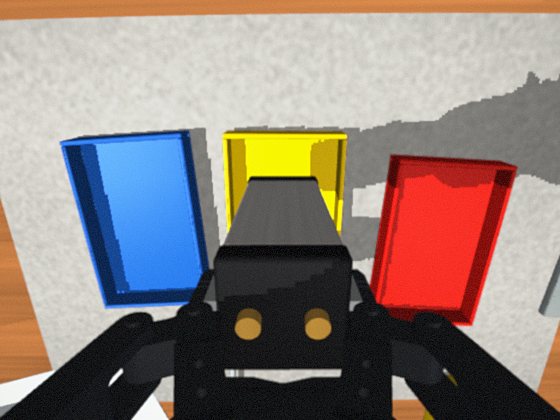

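View pics/b5_scene.png

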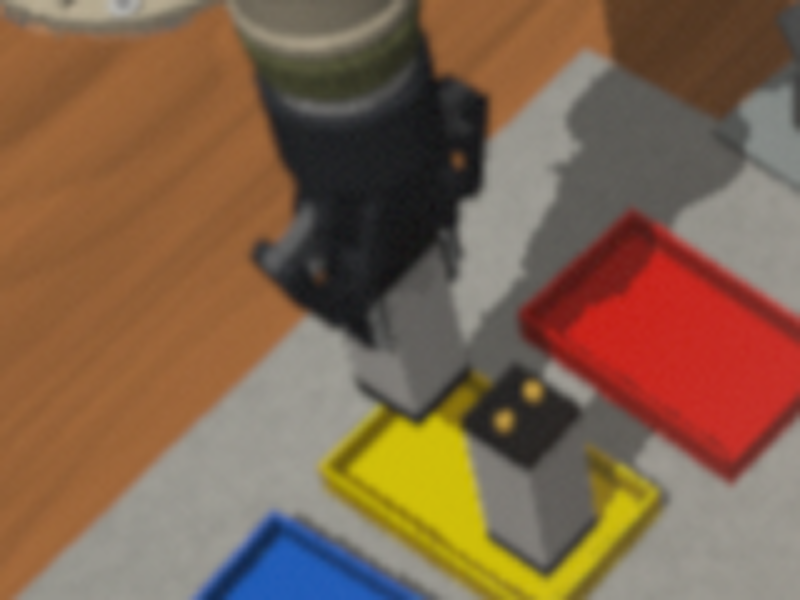

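>>> arm_command(steps="0 1 -12 0;0 1 -26 0;0 1 -40 0;0 1 -52 0;0 1 -62 0;0 1 -69 0;0 1 -73 0;0 1 -74 0;0 1 -75 0;0 1 -76 0;0 1 -76 0", newtons=20)

```text
clock: 32.83
tcp_pos: [0.4703, -0.2149, 0.0796]
orientation: [0.006, 0.711, 0.703, 0.005]
wrist_force: [0.1, -0.2, -2.9]
finger_gap: 0.0438
```

>>> arm_command(steps="0 0 -0.7 0;0 0 -1.4 0;0 0 -2.1 0;0 0 -2.1 0")

```text
clock: 33.33
tcp_pos: [0.4702, -0.2149, 0.0774]
orientation: [0.006, 0.711, 0.703, 0.005]
wrist_force: [0.7, 0.8, -3.5]
finger_gap: 0.0435
```

```bash
python3 look.py b6 side
```

```text
33.325 [ 0.4702 -0.2149  0.0774] [ 0.75  0.8  -3.47] [-0.033  0.052 -0.03 ] 0.043469926283314475
side crop 158 177
```

View pics/b6_side.png

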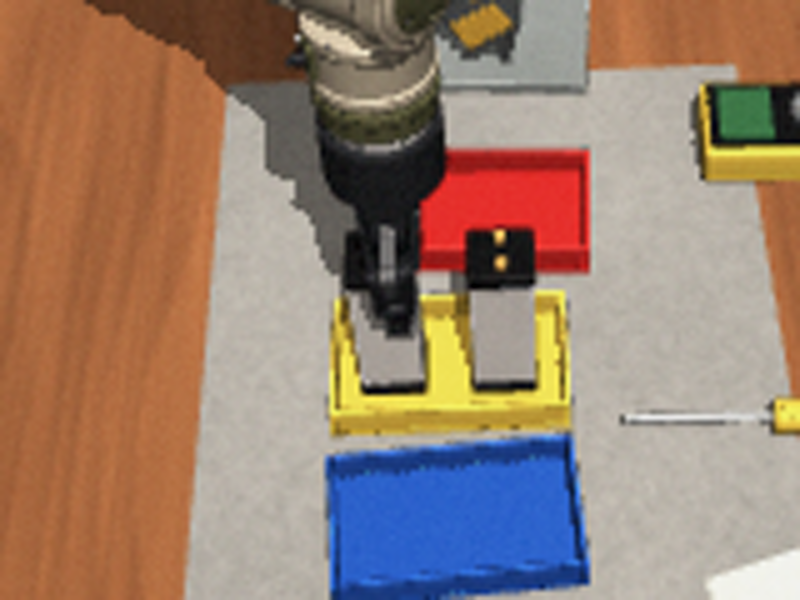

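>>> arm_command(steps="0 0 -0.6 0;0 0 -1.2 0;0 0 -1.8 0;0 0 -1.8 0")

```text
clock: 33.88
tcp_pos: [0.4702, -0.2149, 0.0755]
orientation: [0.006, 0.711, 0.703, 0.006]
wrist_force: [-0.1, 0.7, -3.6]
finger_gap: 0.0434
```

```bash
python3 look.py b7
```

```text
33.875 [ 0.4702 -0.2149  0.0755] [-0.05  0.68 -3.59] [ 0.012 -0.051 -0.017] 0.04336488932238752
```

>>> arm_command(steps="0 0 -0.6 0;0 0 -1.2 0;0 0 -1.8 0;0 0 -1.8 0")

```text
clock: 34.38
tcp_pos: [0.4706, -0.215, 0.0747]
orientation: [0.006, 0.711, 0.703, 0.006]
wrist_force: [-0.9, 0.9, 4.9]
finger_gap: 0.044
```

```bash
python3 look.py b8
```

```text
34.375 [ 0.4706 -0.215   0.0747] [-0.86  0.9   4.94] [ 0.465  0.508 -0.032] 0.043996376059675164
```

Touched down. Settle, open, rise.

>>> arm_command(steps="0 0 0 0;0 0 0 0")

```text
clock: 34.62
tcp_pos: [0.4707, -0.215, 0.0748]
orientation: [0.007, 0.711, 0.703, 0.006]
wrist_force: [-0.7, 1.1, 0.8]
finger_gap: 0.0439
```

>>> arm_command(steps="0 0 0 0;0 0 0 0;0 0 0 0;0 0 0 0", fingers=1)

```text
clock: 35.12
tcp_pos: [0.4707, -0.215, 0.0748]
orientation: [0.007, 0.711, 0.703, 0.006]
wrist_force: [0.4, 1.2, 0.0]
finger_gap: 0.0854
```

>>> arm_command(steps="0 0 10 0;0 0 30 0;0 0 60 0;0 0 100 0;0 0 140 0;-40 0 180 0;-70 0 200 0;-70 0 200 0")

```text
clock: 36.12
tcp_pos: [0.4003, -0.2156, 0.2776]
orientation: [0.009, 0.711, 0.703, 0.006]
wrist_force: [0.2, 0.6, 0.0]
finger_gap: 0.0852
```

```bash
python3 look.py e1 wrist
python3 - <<'E'
from h import *
cv2.imwrite("pics/e1_side.png",cv2.resize(read_camera("side")[130:330,190:390,::-1],None,fx=3,fy=3,interpolation=cv2.INTER_CUBIC))
cv2.imwrite("pics/e1_scene.png",read_camera("scene")[:,:,::-1])
E
```

```text
36.125 [ 0.4003 -0.2156  0.2776] [0.15 0.56 0.01] [ 0.017 -0.003  0.047] 0.08515798546576625
```

View pics/e1_side.png

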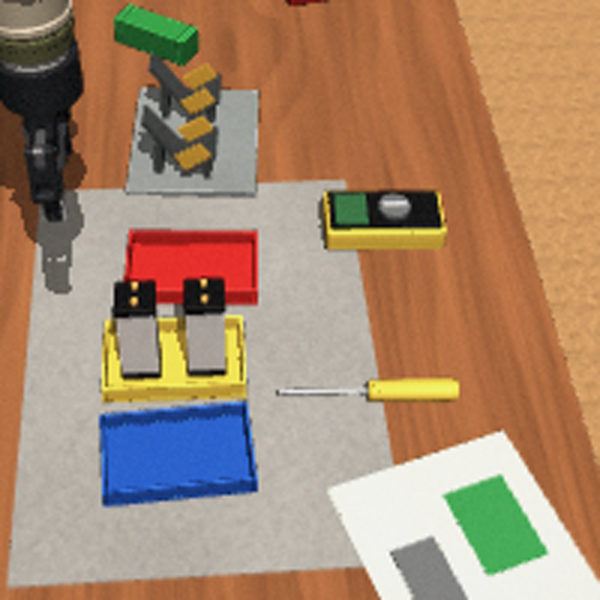

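View pics/e1_wrist.png

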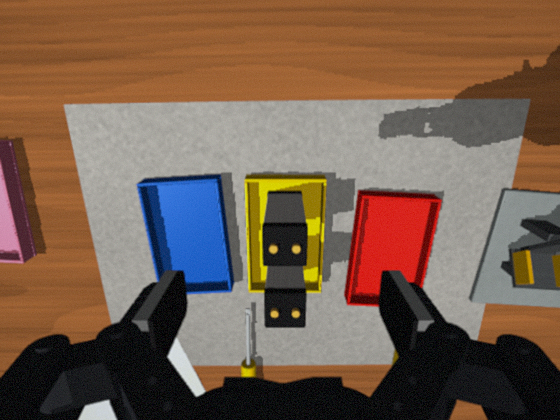

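View pics/e1_scene.png

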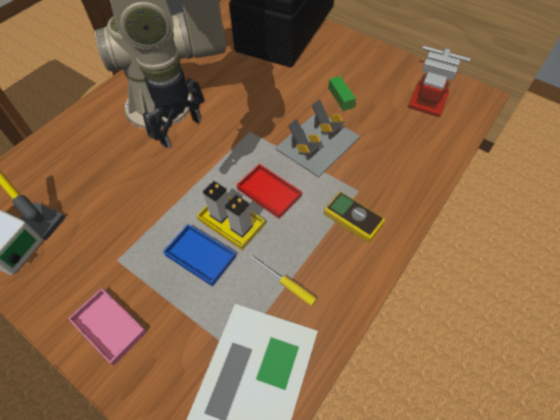

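```bash
python3 weigh.py
```

```text
37.275 [ 0.111  0.063 -0.013] [0.599 0.6   0.425] [-0.001  0.003 -0.002] [ 0.40073644 -0.21506669  0.2748616 ]
[-0.14  0.57 -0.18  0.33  0.47  0.04 -0.49  0.19 -0.15 -0.18 -0.98 -0.21
 -0.17 -0.1  -0.13 -0.08 -0.02  0.82 -0.58  0.71] 0.0013469363242533696
```

The force sensor reads zero unloaded, so the weighings hold. Handing in.

```bash
python3 -c "
from workcell import *
print(hand_in())"
```

```text
the job is handed in; nothing more can be done
None
```

Both modules now stand upright, studs up, side by side in the yellow tray, and the job was handed in at about 37 s of the 64 s allowed.

- **Weights:** Module A weighed about 519 g and module B about 373 g, each averaged over 20 readings. The unloaded force sensor read about 1 g afterwards. At 373 g, B is within 50 g of the 350 g limit, so blue would also have been accepted; yellow is its nominal class.
- **Uprighting:** The arm cannot tilt its wrist, so I turned each module upright by pushing its foot against the back of its own rack plate at a 20 N grip. In the wrist pictures both then leaned by about 1 degree or less.
- **Setting down:** I lowered each module in steps of under 1 mm until it touched. The wrist force then read about +5 N on each, so the floor was pushing up with roughly 10 N on A and 9 N on B.
- **Final pictures:** Both modules stand clear of the tray walls and of each other. The screwdriver, multimeter, pink tray and green block look untouched, and the gripper is clear of everything.
- **Disagreement:** The scene camera put the stud tops about 8 mm off the wrist camera's reading. I went with the wrist camera, which matched the rack's known dimensions, and both grasps succeeded. No other check failed.

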